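Serve the matching tomato in its dish with a level quarter turn

TASK

Put the red tomato into the dish with the red rim, setting it down rather than dropping it from high up. Then take that dish by its handle, lift it straight up a hand's breadth clear of its board without turning it yet, and turn it, level and in place above the board, through a quarter turn (either way round) so that the handle points square across the board, the tomato staying loose in the middle of the dish all the while. Finish while still holding the dish raised there; leave the yellow tomato and its dish, the sugar caddy and the honey jar alone.

Things in the scene. Friction and masses are not known exactly. Their poses are not given: they have to be found in the camera images.
- red_tomato_center (a point): centre of the red cocktail tomato: a firm loose ball of 40 mm diameter, 35 g, that rolls freely, with a tiny green star on top. At the start it sits in a white egg cup, centre 45 mm above the table; the egg cup is fixed to the table, its rim 30 mm above the table and 32 mm across (narrower than the tomato), its foot 40 mm across
- red_tomato: the red tomato itself; origin at its centre (the same point); its axes roll with it
- red_dish: round shallow white dish with a red rim and red straight handle: 126 mm across, 34 mm high at the rim, loose, about 160 g in all, standing on a wooden board. Origin: centre of its underside; z up; the handle points along its -x
- red_dish_grip (a point): middle of the red dish's handle, where to grasp it from above: a level bar 14 mm wide, 24 mm high and 75 mm long along the dish's x, this point being at its half height, 100 mm from the dish's centre and 46 mm above the table at the start. Axes as the dish's
- red_dish_middle (a point): middle of the red dish's inside floor, 10 mm above its underside. The inside slopes up to all sides like a flat cone by about 12 degrees, reaching the upright rim (inside radius about 54 mm) 10 mm higher; a ball rolls back to this point while the dish is level. A tomato resting here has its centre about 20 mm above this point
- red_board: wooden serving board under the red-rimmed dish, fixed to the table: 225 x 140 x 12 mm, long side along its x (from -150 to +75 mm), origin on the table under the centre of the place of the dish; two dark lines run along its long sides. At the start the dish stands on it with the handle along the long side (-x)
- yellow_tomato_center (a point): centre of the yellow cocktail tomato: a firm loose ball of 40 mm diameter, 35 g, that rolls freely, with a tiny green star on top. At the start it sits in a white egg cup, centre 45 mm above the table; the egg cup is fixed to the table, its rim 30 mm above the table and 32 mm across (narrower than the tomato), its foot 40 mm across. Leave it alone
- yellow_dish: round shallow white dish with a yellow rim and yellow straight handle: 126 mm across, 34 mm high at the rim, loose, about 160 g in all, standing on a wooden board. Origin: centre of its underside; z up; the handle points along its -x. Leave it alone
- yellow_board: wooden serving board under the yellow-rimmed dish, fixed to the table: 225 x 140 x 12 mm, long side along its x (from -150 to +75 mm), origin on the table under the centre of the place of the dish; two dark lines run along its long sides. At the start the dish stands on it with the handle along the long side (-x)
- sugar_caddy: glass sugar caddy with metal top, 44 mm across, 90 mm high, standing loose; origin at the centre of its underside. Leave it alone
- honey_jar: honey jar with dark lid, 65 mm across, 86 mm high, standing loose; origin at the centre of its underside. Leave it alone
Mind the look-alikes: they are no part of the job. What is shaped like the red_tomato but pink is not meant.

How it is judged:
On the way, in this order (a step that is already met when the one before it is completed fails the run):
1. the red tomato lies loose in the middle of the red-rimmed dish, let go, the dish still standing on its board (horizontal distance between red_tomato_center and red_dish_middle below 0.02 m and z of red_tomato_center in the frame of red_dish between 0.02 and 0.045 m and contact force between the fingers and red_tomato below 0.05 N and z of red_dish_middle in the frame of red_board below 0.03 m), for 0.3 s.
2. the dish, held in the gripper, is raised at least 75 mm (underside 65 mm above the table), with the tomato in its middle, its handle still along the board (horizontal distance between red_tomato_center and red_dish_middle below 0.02 m and z of red_tomato_center in the frame of red_dish between 0.02 and 0.045 m and z of red_dish_middle in the frame of red_board above 0.075 m and contact force between the fingers and red_dish above 0.3 N and angle between the x axis of red_dish and the x axis of red_board, either way round below 0.45 rad), for 0.1 s.
At the end, for the whole second after the job is handed in: The red-rimmed dish is held 65 to 250 mm above the table over its board (within 70 mm), still, level within 8 deg, handle square across the board within 11 deg, the red tomato at rest, loose, within 20 mm of its middle; yellow tomato and dish, caddy and jar as they were (horizontal distance between red_tomato_center and red_dish_middle below 0.02 m and z of red_tomato_center in the frame of red_dish between 0.02 and 0.045 m and z of red_dish_middle in the frame of red_board between 0.075 and 0.26 m and horizontal distance between red_dish_middle and red_board below 0.07 m and angle between the x axis of red_dish and the x axis of red_board, either way round above 1.37 rad and angle between red_dish_middle's own z axis and vertical below 0.14 rad and contact force between the fingers and red_dish above 0.3 N and contact force between the fingers and red_tomato below 0.05 N and linear speed of red_dish below 0.04 m/s and angular speed of red_dish below 0.2 rad/s and linear speed of red_tomato below 0.05 m/s and distance of yellow_tomato_center from where it was at the start of the episode below 0.02 m and distance of yellow_dish from where it was at the start of the episode below 0.03 m and angle between each of sugar_caddy, honey_jar's own z axis and vertical below 0.2 rad); the arm keeps its last pose, push and grip.
It fails at once if the tomato is let go high above the dish (centre more than 100 mm over the dish's underside) (contact force between the fingers and red_tomato below 0.01 N and horizontal distance between red_tomato_center and red_dish_middle below 0.06 m and z of red_tomato_center in the frame of red_dish above 0.1 m).
It fails at once if while the dish is raised the tomato leaves the middle (by more than 32 mm) or is pinned by the fingers, or the dish tilts more than 14 degrees (z of red_dish_middle in the frame of red_board above 0.05 m and (horizontal distance between red_tomato_center and red_dish_middle above 0.032 m or contact force between the fingers and red_tomato above 0.5 N or angle between red_dish_middle's own z axis and vertical above 0.25 rad)).
It fails at once if the dish is turned well away from its board's line before it is lifted (z of red_dish_middle in the frame of red_board below 0.05 m and angle between the x axis of red_dish and the x axis of red_board, either way round above 0.6 rad).
It fails at once if the yellow tomato or its dish is moved (distance of yellow_tomato_center from where it was at the start of the episode above 0.02 m or distance of yellow_dish from where it was at the start of the episode above 0.03 m).
It fails at once if the sugar caddy or honey jar is moved more than 30 mm (distance of any of sugar_caddy, honey_jar from where it was at the start of the episode above 0.03 m).
It also fails if it takes over 64 s, if anything falls off the work surface, if the arm or the gripper's body presses on something with over 40 N, if the wrist force passes 120 N, or if a joint passes its speed limit or range.

ROBOT

A 6-joint arm with a two-finger parallel gripper is mounted at the origin on a cart in front of the work surface, level with it; the furniture and walls round the work are solid. World frame = base frame: x ahead of the robot, y to its left, z up, the work surface at z = 0. Lengths are in m, angles in rad, forces in N, time in s.
With the tool pointing down it reaches from about 0.35 to 0.775 m from the base axis. Payload 5.5 kg.
Tool frame: the origin (TCP) lies on the centre line of the jaws, within the pads' length; the fingertips stand 17 mm ahead of it and the grasp point (between the pads) lies 2 mm behind it; z points along the fingers, y is the direction in which the jaws open and shut (so a half turn about z gives the same grasp; the last joint's range is limited). The gripper opens to 85 mm and grips with 20 to 120 N. Pads are 22 mm wide; open, the fingers measure 114 mm over their backs; the gripper's body (76 mm by 85 mm) begins 54 mm behind the grasp point. The pads swing forward as they close: fully open they stand 13 mm farther back than shut.
Start: joints at [-1.451, 0.313, 0.046, 1.304, 0, 1.431], TCP at [0.148, -0.556, 0.248] pointing down, gripper open.
Joint ranges: [-2.76, 2.76], [-0.86, 1.69], [-1.03, 1.26], [-2.2, 2.34], [-1.47, 1.5], [-3.14, 3.14]. Speed limits (rad/s): [2.57, 2.57, 3.14, 3.14, 3.14, 3.14].

INTERFACE

Orientations are given as a unit quaternion [w, x, y, z].
In Python, from workcell import env gives the robot as it stands.
- The arm moves only by the tool servo_tool, never from a script. Its argument "increments" is a list of rows, each an object of numbers: "claw": the closure, from 0 (fully open) to 1 (shut); "x", "y", "z": the shift along the world's x, y, z in units of 25 mm (1.0 is 25 mm); "ax", "ay", "az": the turn, a rotation vector about the world's x, y, z in units of 8 degrees (1.0 is 8 degrees). A call has 1 to 5 rows; each row shifts and turns the commanded pose from where the row before left it; what a row does not reach is not made up. A row lasts 1/10 s, in which the tool goes at most 50 mm and 8.59 degrees, less where a joint would pass 70% of its speed; a pose out of reach is approached as far as the arm can. A call is refused whole if a number of a shift passes 1 or a number of a turn 1, either way. A call with a gripper value outside its range is refused whole. The fingers move at their own pace and stop on an object; "newtons" is the grip in N (left out, the last holds). Time passes only in rows, so rows that do not move let the fingers close. It gives the time, the measured TCP pose, the force and the opening at its end, in the units of the state.
- env.get_state(): the state, without advancing time (a new reading comes with each control period).
- env.read_camera(name): name is "scene" or "side" or "wrist"; returns the picture (480x640x3 uint8, red, green, blue); there is no depth.
- env.calibration(name): a dict with "K" (3x3 intrinsics, pixels), "distortion" ([k1, k2, p1, p2, k3] as OpenCV has them; the pictures are not rectified), "world_to_cam" (4x4, takes a point from world to camera coordinates). Camera axes: x right, y down, z forward; pixel columns grow to the right and rows downward; lengths in m; the calibration is good to about 2 mm. A picture is of the moment at which its call begins: read the wrist's pose just before it. calibration takes no time and is no camera call; for the wrist camera it gives the pose at the moment of the call.
- env.hand_in(): hands the job in, once; it reports no verdict.
The state is a dict: "clock": time; "joint_pos": joint angles; "qvel": joint speeds; "tau": joint torques, N m; "tcp_pos": TCP position; "orientation": TCP orientation; "wrist_force": force on the tool from outside, world axes, zero at the start; "ft_torque": the same for the moment, N m; "finger_gap": finger opening in m.
Only numpy, scipy, OpenCV 4.12 (cv2) and the standard library are available. Lean on these libraries where they do the work, as an engineer would, in place of code of your own. Each camera call takes 0.05 s, during which the arm holds its last target.

## Working session

There is one attempt and no reset: what is moved stays moved. The work goes in short steps, Python scripts to look and compute and a tool call to move; the robot and the scene stay as the last step left them, time stands still between calls to the robot, and variables do not carry over. Pictures are saved under pics/ and viewed, and the job is handed in when it is done.

Besides the shell and the picture viewer there is one more tool, called after "Call:" as name([rows], argument=value, ...), one row to a line, values as JSON. servo_tool: Moves the arm, as the interface text tells. Its arguments: {"type":"object","properties":{"increments":{"type":"array"},"newtons":{"type":"number"}},"required":["increments"]}

```bash
ls; mkdir -p pics; python3 - <<'E'
from workcell import env
import cv2
print(env.get_state())
for n in ["scene","side","wrist"]:
    im=env.read_camera(n); cv2.imwrite(f"pics/{n}0.png",im[:,:,::-1])
    c=env.calibration(n); print(n,c)
E
```

```text
pics
{'clock': 0.0, 'joint_pos': array([-1.45058857e+00,  3.14011380e-01,  4.49313795e-02,  1.30362595e+00,
       -2.70660948e-05,  1.43120898e+00]), 'qvel': array([ 2.37263931e-04, -6.27989773e-05, -1.72129228e-03, -1.39566900e-03,
       -1.74259358e-03, -1.09308116e-03]), 'tau': array([-1.45992849e-04, -4.80623853e+01,  2.98533458e+01,  1.92860974e-02,
       -8.64552385e-05, -4.16292067e-06]), 'tcp_pos': array([ 0.14763538, -0.55519113,  0.24738316]), 'orientation': array([-9.54900123e-04,  9.91574716e-01,  1.29532511e-01, -4.28059725e-06]), 'wrist_force': array([ 0.0818409 , -0.05022631,  0.95306844]), 'ft_torque': array([-0.04236119, -0.00485569,  0.0093284 ]), 'finger_gap': 0.08517195653027941}
scene {'K': array([[535.53397746,   0.        , 321.29271817],
       [  0.        , 535.53397746, 238.12817021],
       [  0.        ,   0.        ,   1.        ]]), 'distortion': array([-0.07929169,  0.        ,  0.        ,  0.        ,  0.        ]), 'world_to_cam': array([[-0.81914681, -0.57344931,  0.01242518,  0.38866733],
       [-0.34922728,  0.48143712, -0.80390211,  0.243951
[... 456 characters left out ...]
      [-0.1499886 ,  0.41685195, -0.89651429,  0.15670436],
       [ 0.28967969, -0.84844909, -0.44296707,  0.83807976],
       [ 0.        ,  0.        ,  0.        ,  1.        ]])}
wrist {'K': array([[332.52464791,   0.        , 324.25073108],
       [  0.        , 332.52464791, 240.24922569],
       [  0.        ,   0.        ,   1.        ]]), 'distortion': array([-0.01112927,  0.        ,  0.        ,  0.        ,  0.        ]), 'world_to_cam': array([[ 0.25613162, -0.96664118, -0.00119526, -0.57470793],
       [-0.93289843, -0.24751426,  0.26160507, -0.03416727],
       [-0.25317408, -0.06589028, -0.96517426,  0.37798509],
       [ 0.        ,  0.        ,  0.        ,  1.        ]])}
```

View pics/scene0.png

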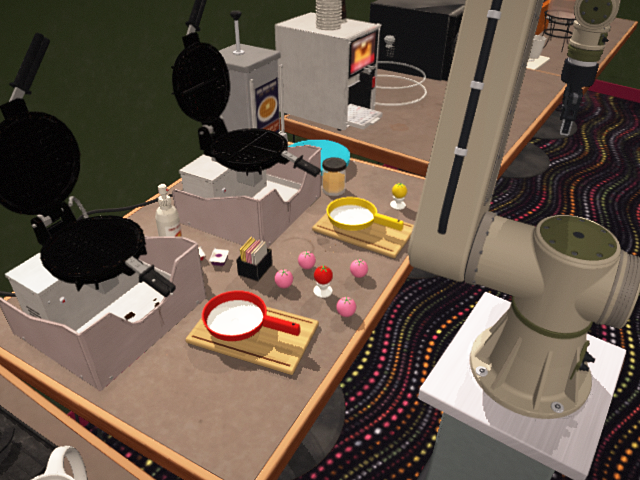

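View pics/side0.png

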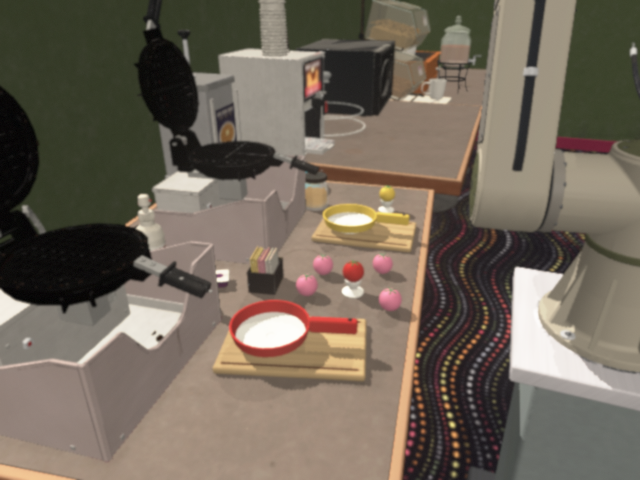

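View pics/wrist0.png

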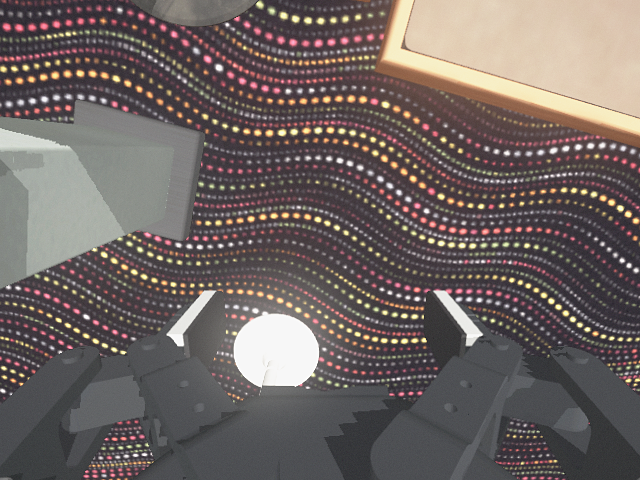

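The scene view shows five tomato-like balls. Red is at (323,275), sitting in a white egg cup. Pink ones are at (307,260), (285,279), (359,268) and (346,307), all on the table. The red-rimmed dish is at about (235,317) with its handle towards (298,327). The one that is saturated red and in the egg cup fits the description. I'll confirm it in a crop and measure.

```bash
cat > h.py <<'E'
import numpy as np, cv2
def ray(c,uv):
    p=cv2.undistortPoints(np.array([[uv]],float),c["K"],c["distortion"])[0,0]
    T=c["world_to_cam"]; R=T[:3,:3]; o=-R.T@T[:3,3]; d=R.T@np.array([p[0],p[1],1]); return o,d/np.linalg.norm(d)
def plane(c,uv,z):
    o,d=ray(c,uv); return o+d*(z-o[2])/d[2]
def tri(rs):
    A=np.zeros((3,3));b=np.zeros(3)
    for o,d in rs:
        P=np.eye(3)-np.outer(d,d);A+=P;b+=P@o
    x=np.linalg.solve(A,b); return x,[np.linalg.norm(np.cross(x-o,d)) for o,d in rs]
def proj(c,p):
    T=c["world_to_cam"]; r,_=cv2.Rodrigues(T[:3,:3]); return cv2.projectPoints(np.array([p],float),r,T[:3,3],c["K"],c["distortion"])[0].ravel()
def redmask(im):
    h=cv2.cvtColor(im,cv2.COLOR_RGB2HSV)
    m=((h[...,0]<6)|(h[...,0]>174))&(h[...,1]>190)&(h[...,2]>90)
    return m.astype(np.uint8)*255
def comps(m,amin=60):
    n,l,s,c=cv2.connectedComponentsWithStats(m)
    return [(i,s[i].tolist(),c[i].round(1).tolist()) for i in range(1,n) if s[i][4]>amin],l
E
python3 - <<'E'
from h import *
from workcell import env
crops=[]
for n in ["scene","side"]:
    im=cv2.imread(f"pics/{n}0.png")[:,:,::-1].copy()
    cs,l=comps(redmask(im)); print(n,cs)
im=cv2.imread("pics/scene0.png"); cv2.imwrite("pics/crop1.png",cv2.resize(im[230:390,180:420],None,fx=3.3,fy=3.3,interpolation=2))
c=env.calibration("scene")
for nm,uv,z in [("pinkA",(307,260),.02),("B",(285,279),.02),("C",(359,268),.02),("D",(346,307),.02),("honey",(334,190),.0),("ysugar",(254,270),0),("edge near",(340,365),0),("ytom",(399,190),.045)]:
    print(nm,plane(c,uv,z).round(3))
E
```

```text
scene [(6, [314, 266, 18, 18, 220], [322.6, 275.4]), (7, [202, 291, 98, 50, 1331], [247.8, 315.6])]
side []
pinkA [0.513 0.001 0.02 ]
B [0.513 0.082 0.02 ]
C [ 0.403 -0.043  0.02 ]
D [0.359 0.078 0.02 ]
honey [ 0.65  -0.313  0.   ]
ysugar [0.603 0.08  0.   ]
edge near [0.295 0.196 0.   ]
ytom [ 0.472 -0.352  0.045]
```

View pics/crop1.png

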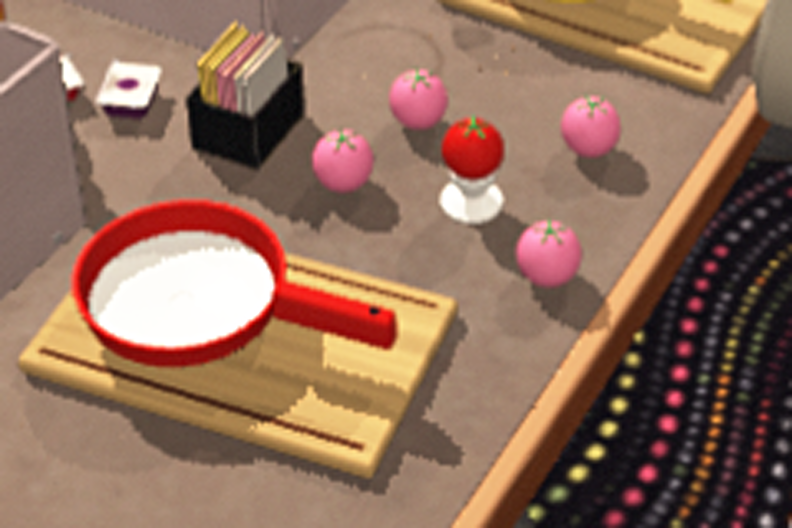

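The crop confirms it: the red tomato in the white egg cup is the target, and the four pink ones lying on the table are decoys. Now I'll measure the tomato, dish and board.

```bash
python3 - <<'E'
from h import *
from workcell import env
cs={n:env.calibration(n) for n in ["scene","side"]}
im=cv2.imread("pics/side0.png")[:,:,::-1].copy()
h=cv2.cvtColor(im,cv2.COLOR_RGB2HSV); print(h[271,353],h[325,340],h[264,323])
m=(((h[...,0]<8)|(h[...,0]>172))&(h[...,1]>170)&(h[...,2]>80)).astype(np.uint8)*255
m[:, 420:]=0; m[:230]=0
k,l=comps(m,40); print(k)
sm=redmask(cv2.imread("pics/scene0.png")[:,:,::-1].copy()); ks,ls=comps(sm)
# tomato
def box(s): return (s[0]+(s[2]-1)/2, s[1]+(s[3]-1)/2)
us=box([x for x in ks if x[1][4]<400][0][1]); ud=box([x for x in k if abs(x[2][0]-353)<8][0][1])
print("tom plane",plane(cs["scene"],us,.045),plane(cs["side"],ud,.045),"tri",tri([ray(cs["scene"],us),ray(cs["side"],ud)]))
for n,mask,lab,kk in [("scene",sm,ls,ks),("side",m,l,k)]:
    i=max(kk,key=lambda x:x[1][4])[0]; mm=(lab==i).astype(np.uint8)
    ys,xs=np.nonzero(mm)
    # top outline of rim at z=.046: back-project outer contour points to z=.046
    cnt=max(cv2.findContours(mm,cv2.RETR_EXTERNAL,cv2.CHAIN_APPROX_NONE)[0],key=len)[:,0]
    P=np.array([plane(cs[n],p,.046)[:2] for p in cnt.astype(float)])
    np.save(f"cnt_{n}.npy",np.c_[cnt,P])
    print(n,P.min(0),P.max(0))
    for p,q in list(zip(cnt,P))[::8]: print(p,q.round(3),end="; ")
    print()
E
python3 - <<'E'
import cv2
im=cv2.imread("pics/side0.png"); cv2.imwrite("pics/crop2.png",cv2.resize(im[230:390,200:440],None,fx=3.3,fy=3.3,interpolation=2))
E
```

```text
[  1 175 175] [  2 174 154] [174 103 212]
[(1, [344, 264, 18, 16, 217], [352.8, 271.1]), (2, [230, 301, 127, 37, 1053], [298.9, 317.5])]
tom plane [0.4396113  0.04634907 0.045     ] [0.43801587 0.05099065 0.045     ] tri (array([0.44090067, 0.04357395, 0.04122163]), [np.float64(0.001046772333610299), np.float64(0.0010467723336103356)])
scene [0.37858953 0.17847572] [0.57603088 0.30796444]
[232 291] [0.558 0.197]; [224 293] [0.567 0.211]; [216 296] [0.574 0.227]; [208 302] [0.574 0.249]; [203 310] [0.566 0.271]; [202 318] [0.552 0.288]; [206 326] [0.531 0.298]; [212 334] [0.507 0.307]; [220 338] [0.488 0.305]; [228 340] [0.473 0.3  ]; [236 340] [0.461 0.291]; [244 338] [0.453 0.279]; [252 334] [0.448 0.263]; [259 328] [0.447 0.244]; [267 326] [0.438 0.231]; [275 329] [0.421 0.228]; [283 331] [0.406 0.223]; [291 333] [0.391 0.219]; [298 333] [0.38  0.211]; [298 325] [0.392 0.195]; [292 325] [0.402 0.201]; [286 321] [0.417 0.2  ]; [278 319] [0.433 0.204]; [270 317] [0.449 0.209]; [266 311] [0.465 0.201]; [263 303] [0.484 0.187]; [257 296] [0.507 0.179]; [249 293] [0.526 0.181]; [241 291
[... 543 characters left out ...]
]; [280 306] [0.516 0.197]; [285 303] [0.512 0.186]; [292 306] [0.498 0.19 ]; [294 311] [0.489 0.202]; [299 316] [0.477 0.212]; [306 323] [0.459 0.225]; [309 327] [0.451 0.233]; [312 323] [0.451 0.222]; [319 323] [0.44  0.218]; [319 327] [0.437 0.227]; [322 326] [0.433 0.224]; [325 329] [0.426 0.229]; [329 330] [0.42  0.229]; [337 331] [0.408 0.228]; [345 331] [0.396 0.224]; [353 332] [0.384 0.222]; [355 324] [0.387 0.202]; [351 321] [0.395 0.197]; [343 319] [0.409 0.196]; [335 319] [0.42 0.2 ]; [327 318] [0.433 0.202]; [319 318] [0.445 0.206]; [311 318] [0.457 0.21 ]; [305 313] [0.471 0.201]; [298 306] [0.489 0.187]; [290 304] [0.503 0.186]; [282 302] [0.518 0.185]; [274 301] [0.532 0.187];
```

View pics/crop2.png

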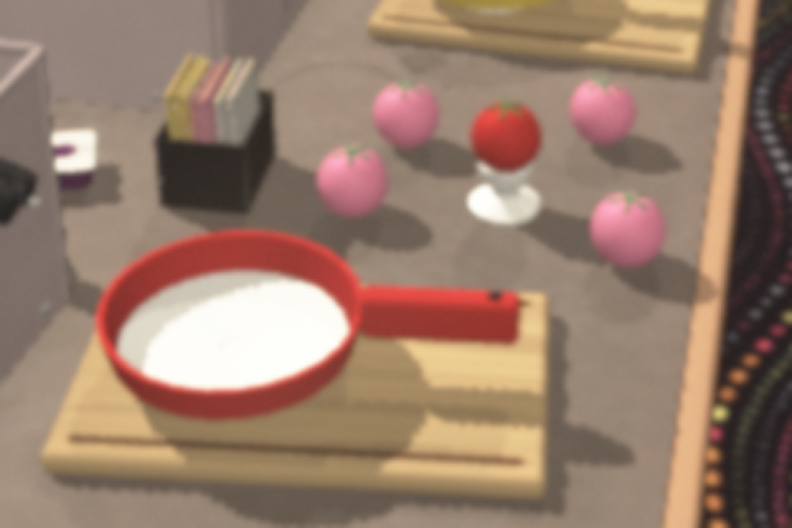

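Both views put the tomato near (0.439, 0.048) and the dish near (0.51, 0.244), with the handle roughly along -x turned about 14°. I'll move above the tomato and turn the tool half a turn on the way so that joint 6 stays well inside its range.

Call:
servo_tool([
  {"x": 0.46, "y": 0.96, "az": 1, "claw": 0},
  {"x": 0.46, "y": 0.96, "az": 1, "claw": 0},
  {"x": 0.46, "y": 0.96, "az": 1, "claw": 0},
  {"x": 0.46, "y": 0.96, "az": 1, "claw": 0},
  {"x": 0.46, "y": 0.96, "az": 1, "claw": 0},
])

```text
schema error: expected keys claw, x, y, z, ax, ay, az
```

Call:
servo_tool([
  {"claw": 0, "x": 0.46, "y": 0.96, "z": 0, "ax": 0, "ay": 0, "az": 1},
  {"claw": 0, "x": 0.46, "y": 0.96, "z": 0, "ax": 0, "ay": 0, "az": 1},
  {"claw": 0, "x": 0.46, "y": 0.96, "z": 0, "ax": 0, "ay": 0, "az": 1},
  {"claw": 0, "x": 0.46, "y": 0.96, "z": 0, "ax": 0, "ay": 0, "az": 1},
  {"claw": 0, "x": 0.46, "y": 0.96, "z": 0, "ax": 0, "ay": 0, "az": 1},
])

```text
clock: 0.65
tcp_pos: [0.2055, -0.4346, 0.248]
orientation: [-0.0, 0.886, 0.463, 0.0]
wrist_force: [0.7, 0.2, 0.6]
finger_gap: 0.0852
```

Call:
servo_tool([
  {"claw": 0, "x": 0.46, "y": 0.96, "z": 0, "ax": 0, "ay": 0, "az": 1},
  {"claw": 0, "x": 0.46, "y": 0.96, "z": 0, "ax": 0, "ay": 0, "az": 1},
  {"claw": 0, "x": 0.46, "y": 0.96, "z": 0, "ax": 0, "ay": 0, "az": 1},
  {"claw": 0, "x": 0.46, "y": 0.96, "z": 0, "ax": 0, "ay": 0, "az": 1},
  {"claw": 0, "x": 0.46, "y": 0.96, "z": 0, "ax": 0, "ay": 0, "az": 1},
])

```text
clock: 1.15
tcp_pos: [0.2629, -0.3146, 0.2481]
orientation: [-0.0, 0.674, 0.738, 0.0]
wrist_force: [0.5, 0.4, -0.1]
finger_gap: 0.0857
```

Call:
servo_tool([
  {"claw": 0, "x": 0.46, "y": 0.96, "z": 0, "ax": 0, "ay": 0, "az": 1},
  {"claw": 0, "x": 0.46, "y": 0.96, "z": 0, "ax": 0, "ay": 0, "az": 1},
  {"claw": 0, "x": 0.46, "y": 0.96, "z": 0, "ax": 0, "ay": 0, "az": 1},
  {"claw": 0, "x": 0.46, "y": 0.96, "z": 0, "ax": 0, "ay": 0, "az": 1},
  {"claw": 0, "x": 0.46, "y": 0.96, "z": 0, "ax": 0, "ay": 0, "az": 1},
])

```text
clock: 1.65
tcp_pos: [0.3204, -0.1946, 0.2482]
orientation: [-0.0, 0.381, 0.925, 0.0]
wrist_force: [0.2, 0.2, 0.0]
finger_gap: 0.0854
```

Call:
servo_tool([
  {"claw": 0, "x": 0.46, "y": 0.96, "z": 0, "ax": 0, "ay": 0, "az": 1},
  {"claw": 0, "x": 0.46, "y": 0.96, "z": 0, "ax": 0, "ay": 0, "az": 1},
  {"claw": 0, "x": 0.46, "y": 0.96, "z": 0, "ax": 0, "ay": 0, "az": 1},
  {"claw": 0, "x": 0.46, "y": 0.96, "z": 0, "ax": 0, "ay": 0, "az": 1},
  {"claw": 0, "x": 0.46, "y": 0.96, "z": 0, "ax": 0, "ay": 0, "az": 1},
])

```text
clock: 2.15
tcp_pos: [0.3778, -0.0746, 0.2482]
orientation: [-0.0, 0.042, 0.999, 0.0]
wrist_force: [0.9, -0.7, -0.2]
finger_gap: 0.0853
```

Call:
servo_tool([
  {"claw": 0, "x": 0.46, "y": 0.96, "z": 0, "ax": 0, "ay": 0, "az": 1},
  {"claw": 0, "x": 0.46, "y": 0.96, "z": 0, "ax": 0, "ay": 0, "az": 1},
  {"claw": 0, "x": 0.2, "y": 0.5, "z": 0, "ax": 0, "ay": 0, "az": 0.5},
  {"claw": 0, "x": 0, "y": 0, "z": 0, "ax": 0, "ay": 0, "az": 0},
])

```text
clock: 2.55
tcp_pos: [0.4059, -0.014, 0.2481]
orientation: [-0.0, -0.131, 0.991, 0.0]
wrist_force: [-0.3, 0.2, -1.2]
finger_gap: 0.0854
```

```bash
python3 - <<'E'
from h import *
from workcell import env
import pickle
for n in ["wrist","side"]:
    c=env.calibration(n); im=env.read_camera(n); cv2.imwrite(f"pics/{n}1.png",im[:,:,::-1]); pickle.dump(c,open(f"c_{n}1.pkl","wb"))
    print(proj(c,[.439,.048,.045]),proj(c,[.511,.244,.046]))
E
```

```text
[373.66597979 264.10379813] [518.77290443 363.95397386]
[352.47221276 270.62175466] [270.27029197 323.36316034]
```

View pics/wrist1.png

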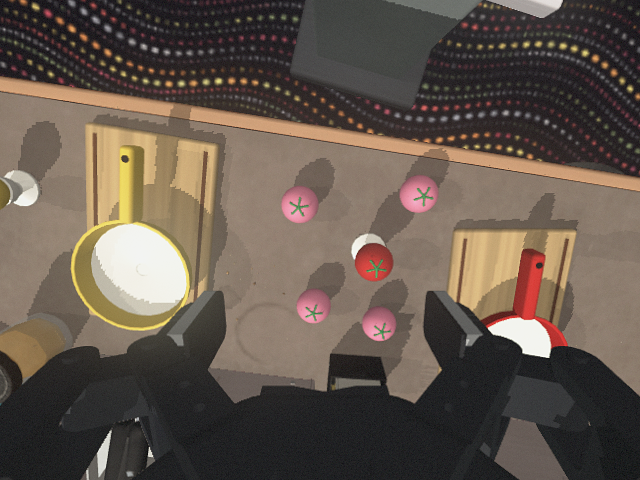

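View pics/side1.png

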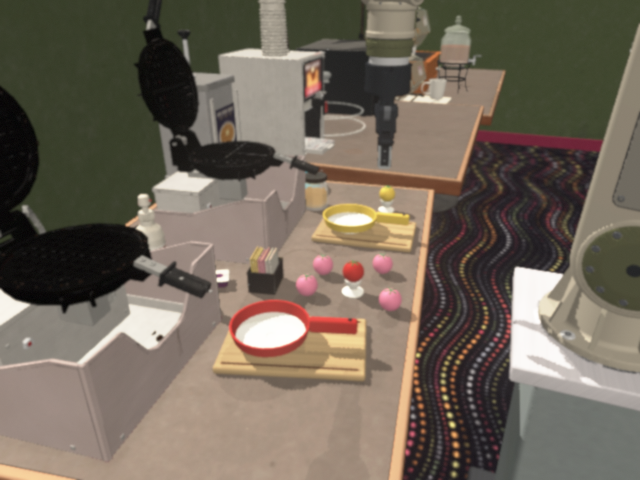

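The wrist view shows the red tomato at (374,263), against a prediction of (373.7,264.1), with the pinks at (299,204), (420,193), (314,306) and (380,324). The red handle runs from about (528,315) to (534,250), and the board edges are visible. Now I'll triangulate everything.

```bash
python3 - <<'E'
from h import *
from workcell import env
import pickle
cw=pickle.load(open("c_wrist1.pkl","rb")); cs=env.calibration("scene"); cd=env.calibration("side")
im=cv2.imread("pics/wrist1.png")[:,:,::-1].copy()
k,l=comps(redmask(im),60); print(k)
t=[x for x in k if abs(x[2][0]-374)<8][0][1]; uw=(t[0]+(t[2]-1)/2,t[1]+(t[3]-1)/2); print(uw)
us=(322.5,274.5);ud=(352.5,271.5)
print("tom",plane(cw,uw,.045),tri([ray(cw,uw),ray(cs,us),ray(cd,ud)]))
# handle
h=(cv2.cvtColor(im,cv2.COLOR_RGB2HSV)); m=(((h[...,0]<8)|(h[...,0]>172))&(h[...,1]>150)&(h[...,2]>60)).astype(np.uint8)
m[:,:500]=0;m[:240]=0
ys,xs=np.nonzero(m[:312]); pts=np.c_[xs,ys]
for y in range(250,315,6):
    r=np.nonzero(m[y])[0]
    if len(r): print(y,r.min(),r.max(),plane(cw,(r.min(),y),.058)[:2].round(4),plane(cw,(r.max(),y),.058)[:2].round(4))
# rim fit, far edges in scene & side
from scipy.optimize import least_squares
for n in ["scene","side"]:
    a=np.load(f"cnt_{n}.npy"); P=a[:,2:]
    c0=np.array([.51,.244]); ang=np.arctan2(*(P-c0).T[::-1]); rr=np.linalg.norm(P-c0,axis=1)
    s=(ang>-1.9)&(ang<0.5)&(rr>.057)
    f=lambda p:np.linalg.norm(P[s]-p,axis=1)-.063
    r=least_squares(f,c0,loss="soft_l1",f_scale=.001); print(n,r.x,np.abs(r.fun).mean(),s.sum())
cv2.imwrite("pics/crop3.png",cv2.resize(cv2.imread("pics/wrist1.png")[180:360,400:640],None,fx=3.3,fy=3.3,interpolation=2))
E
```

```text
[(23, [526, 314, 31, 33, 84], [544.0, 327.7])]Traceback (most recent call last):
  File "<stdin>", line 7, in <module>
IndexError: list index out of range
```

```bash
python3 - <<'E'
from h import *
from workcell import env
import pickle
cw=pickle.load(open("c_wrist1.pkl","rb")); cs=env.calibration("scene"); cd=env.calibration("side")
im=cv2.imread("pics/wrist1.png")[:,:,::-1].copy()
h=(cv2.cvtColor(im,cv2.COLOR_RGB2HSV)); m0=(((h[...,0]<8)|(h[...,0]>172))&(h[...,1]>160)&(h[...,2]>60)).astype(np.uint8)
k,l=comps(m0[:,:]*255,200); print(k)
t=[x for x in k if abs(x[2][0]-374)<8][0][1]; uw=(t[0]+(t[2]-1)/2,t[1]+(t[3]-1)/2); print(uw)
us=(322.5,274.5);ud=(352.5,271.5)
print("tom",plane(cw,uw,.045),tri([ray(cw,uw),ray(cs,us),ray(cd,ud)]))
m=m0.copy()
m[:,:500]=0;m[:240]=0
for y in range(250,315,6):
    r=np.nonzero(m[y])[0]
    if len(r): print(y,r.min(),r.max(),plane(cw,(r.min(),y),.058)[:2].round(4),plane(cw,(r.max(),y),.058)[:2].round(4))
from scipy.optimize import least_squares
for n in ["scene","side"]:
    a=np.load(f"cnt_{n}.npy"); P=a[:,2:]
    c0=np.array([.51,.244]); ang=np.arctan2(*(P-c0).T[::-1]); rr=np.linalg.norm(P-c0,axis=1)
    s=(ang>-1.9)&(ang<0.5)&(rr>.057)
    f=lambda p:np.linalg.norm(P[s]-p,axis=1)-.063
    r=least_squares(f,c0,loss="soft_l1",f_scale=.001); print(n,r.x,np.abs(r.fun).mean(),s.sum())
cv2.imwrite("pics/crop3.png",cv2.resize(cv2.imread("pics/wrist1.png")[180:360,400:640],None,fx=3.3,fy=3.3,interpolation=2))
E
```

```text
[(7, [355, 249, 37, 32, 738], [372.6, 264.3]), (10, [481, 249, 87, 99, 2096], [529.1, 296.5])]
(373.0, 264.5)
tom [0.43959844 0.04745753 0.045     ] (array([0.43943506, 0.04729611, 0.04415373]), [np.float64(0.0005173113362704399), np.float64(0.0012762244135259126), np.float64(0.00133084626204011)])
250 523 534 [0.3825 0.1842] [0.3796 0.1949]
256 522 544 [0.3885 0.1858] [0.3828 0.2073]
262 520 543 [0.3949 0.1865] [0.3889 0.209 ]
268 520 542 [0.4008 0.1891] [0.395  0.2108]
274 518 541 [0.4073 0.1898] [0.4013 0.2126]
280 517 540 [0.4136 0.1914] [0.4075 0.2143]
286 516 539 [0.42   0.1931] [0.4139 0.2162]
292 515 538 [0.4264 0.1948] [0.4203 0.218 ]
298 515 537 [0.4327 0.1976] [0.4268 0.2198]
304 514 536 [0.4393 0.1993] [0.4333 0.2217]
310 513 535 [0.4459 0.2011] [0.4399 0.2236]
scene [0.51162613 0.24144109] 0.0007815456269380805 65
side [0.50852504 0.24680564] 0.0011977412184478997 90
```

View pics/crop3.png

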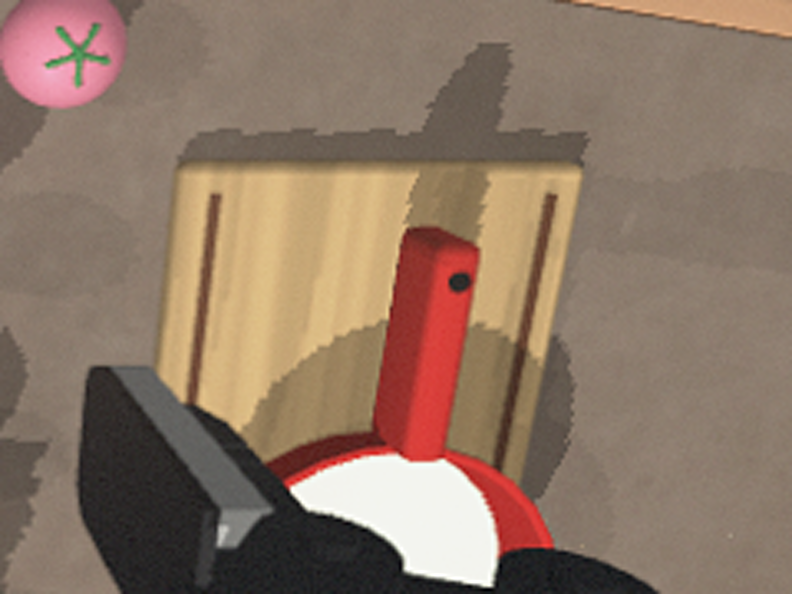

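Call:
servo_tool([
  {"claw": 0.2, "x": 0.45, "y": 0.82, "z": 0, "ax": 0, "ay": 0, "az": 0},
  {"claw": 0.2, "x": 0.45, "y": 0.82, "z": 0, "ax": 0, "ay": 0, "az": 0},
  {"claw": 0.2, "x": 0.44, "y": 0.82, "z": -1, "ax": 0, "ay": 0, "az": 0},
  {"claw": 0.2, "x": 0, "y": 0, "z": -1, "ax": 0, "ay": 0, "az": 0},
  {"claw": 0.2, "x": 0, "y": 0, "z": -1, "ax": 0, "ay": 0, "az": 0},
])

```text
clock: 3.15
tcp_pos: [0.4393, 0.0458, 0.1725]
orientation: [0.0, -0.129, 0.992, -0.0]
wrist_force: [-0.3, -0.4, -0.6]
finger_gap: 0.0685
```

Call:
servo_tool([
  {"claw": 0.2, "x": 0, "y": 0, "z": -1, "ax": 0, "ay": 0, "az": 0},
  {"claw": 0.2, "x": 0, "y": 0, "z": -1, "ax": 0, "ay": 0, "az": 0},
  {"claw": 0.2, "x": 0, "y": 0, "z": 0, "ax": 0, "ay": 0, "az": 0},
])

```text
clock: 3.45
tcp_pos: [0.4364, 0.0455, 0.1205]
orientation: [-0.003, -0.128, 0.992, 0.001]
wrist_force: [-1.2, 0.5, 0.8]
finger_gap: 0.0684
```

```bash
cat > snap.py <<'E'
import sys,pickle
from h import *
from workcell import env
tag=sys.argv[1]
for n in sys.argv[2:]:
    s=env.get_state(); c=env.calibration(n); im=env.read_camera(n); cv2.imwrite(f"pics/{n}{tag}.png",im[:,:,::-1]); pickle.dump(c,open(f"c_{n}{tag}.pkl","wb"))
print(s["tcp_pos"].round(4),s["orientation"].round(4),s["clock"],s["finger_gap"],s["joint_pos"].round(2),s["wrist_force"].round(1))
E
python3 snap.py 2 wrist scene
```

```text
[0.4376 0.0455 0.1223] [-1.900e-03 -1.284e-01  9.917e-01  4.000e-04] 3.5 0.06838559985822024 [-0.08  0.14 -0.5   0.93 -0.   -0.34] [-0.5 -0.5 -0.3]
```

View pics/wrist2.png

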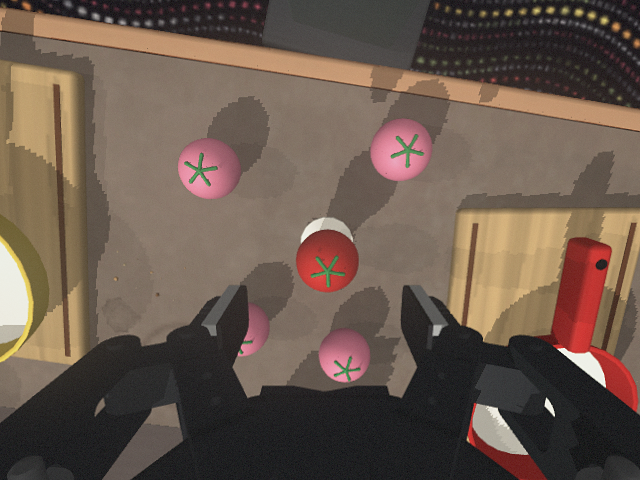

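View pics/scene2.png

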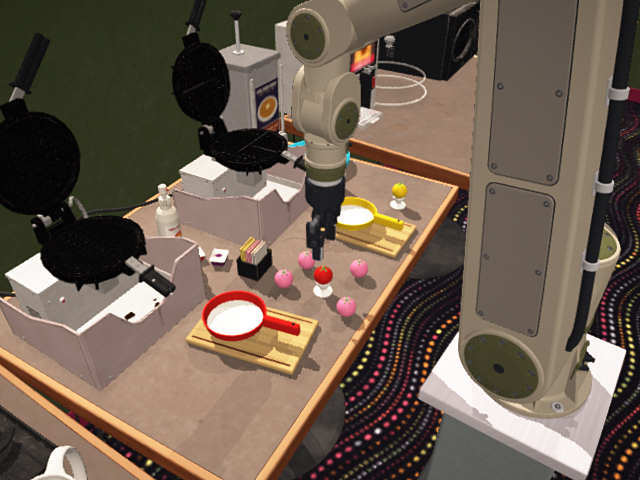

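```bash
python3 - <<'E'
from h import *
from workcell import env
import pickle
cs=env.calibration("scene"); cd=env.calibration("side"); cw=pickle.load(open("c_wrist2.pkl","rb"))
im=cv2.imread("pics/wrist2.png")[:,:,::-1].copy()
h=(cv2.cvtColor(im,cv2.COLOR_RGB2HSV)); m0=(((h[...,0]<8)|(h[...,0]>172))&(h[...,1]>160)&(h[...,2]>60)).astype(np.uint8)
k,l=comps(m0*255,300); print(k)
t=[x for x in k if abs(x[2][0]-327)<8][0][1]; uw=(t[0]+(t[2]-1)/2,t[1]+(t[3]-1)/2); print(uw)
print("tom",plane(cw,uw,.045),tri([ray(cw,uw),ray(cs,(322.5,274.5)),ray(cd,(352.5,271.5))])[0])
for p in [(209,168),(402,150),(345,355)]: print("pink",plane(cw,p,.02).round(3))
for y in (260,275,290,305,320):
    r=np.nonzero(m0[y,540:625])[0]+540; print(y,plane(cw,(r.min(),y),.058)[:2].round(4),plane(cw,(r.max(),y),.058)[:2].round(4))
g=[.4375,.0455]
print(proj(cw,[*g,.1055]))
E
```

```text
[(12, [297, 238, 61, 54, 2029], [325.4, 264.6]), (15, [538, 238, 100, 174, 6004], [587.4, 313.6]), (24, [468, 403, 79, 77, 1287], [507.1, 458.1])]
(327.0, 264.5)
tom [0.43913971 0.04767758 0.045     ] [0.43925125 0.04743346 0.04421062]
pink [ 0.402 -0.043  0.02 ]
pink [0.358 0.078 0.02 ]
pink [0.516 0.083 0.02 ]
260 [0.3961 0.1839] [0.3893 0.2099]
275 [0.4053 0.1862] [0.3987 0.212 ]
290 [0.4148 0.1887] [0.4081 0.2147]
305 [0.4246 0.1912] [0.418 0.217]
320 [0.4344 0.1944] [0.4279 0.2199]
[324.6254588  302.94683971]
```

Call:
servo_tool([
  {"claw": 0.2, "x": 0, "y": 0, "z": -0.8, "ax": 0, "ay": 0, "az": 0},
  {"claw": 0.2, "x": 0, "y": 0, "z": 0, "ax": 0, "ay": 0, "az": 0},
  {"claw": 0.2, "x": 0, "y": 0, "z": 0, "ax": 0, "ay": 0, "az": 0},
])

```text
clock: 3.85
tcp_pos: [0.4397, 0.046, 0.1045]
orientation: [0.0, -0.129, 0.992, -0.0]
wrist_force: [-0.1, 0.1, 0.3]
finger_gap: 0.0682
```

Call:
servo_tool([
  {"claw": 0.2, "x": 0, "y": 0.06, "z": -0.6, "ax": 0, "ay": 0, "az": 0},
  {"claw": 0.2, "x": 0, "y": 0, "z": -0.6, "ax": 0, "ay": 0, "az": 0},
  {"claw": 0.2, "x": 0, "y": 0, "z": -0.5, "ax": 0, "ay": 0, "az": 0},
  {"claw": 0.2, "x": 0, "y": 0, "z": -0.35, "ax": 0, "ay": 0, "az": 0},
  {"claw": 0.2, "x": 0, "y": 0, "z": 0, "ax": 0, "ay": 0, "az": 0},
])

```text
clock: 4.35
tcp_pos: [0.439, 0.0477, 0.052]
orientation: [-0.0, -0.129, 0.992, 0.0]
wrist_force: [0.0, 0.4, 0.4]
finger_gap: 0.0685
```

```bash
python3 snap.py 3 wrist side
```

```text
[0.4394 0.0477 0.0525] [ 0.000e+00 -1.295e-01  9.916e-01  1.000e-04] 4.4 0.06811692919009975 [-0.07  0.22 -0.6   0.75  0.   -0.33] [-0.3  0.3  0.4]
```

View pics/wrist3.png

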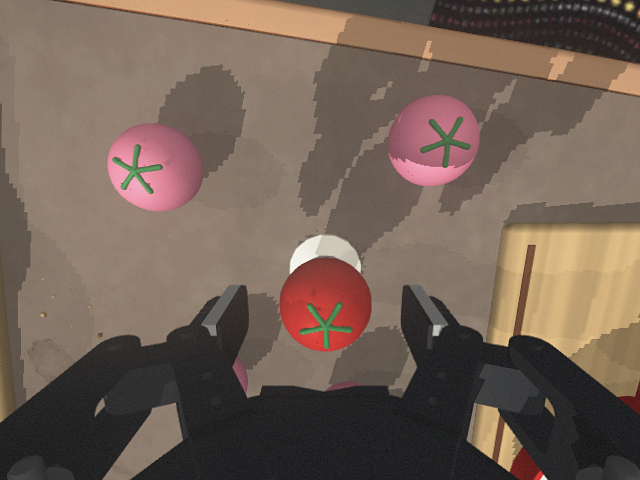

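View pics/side3.png

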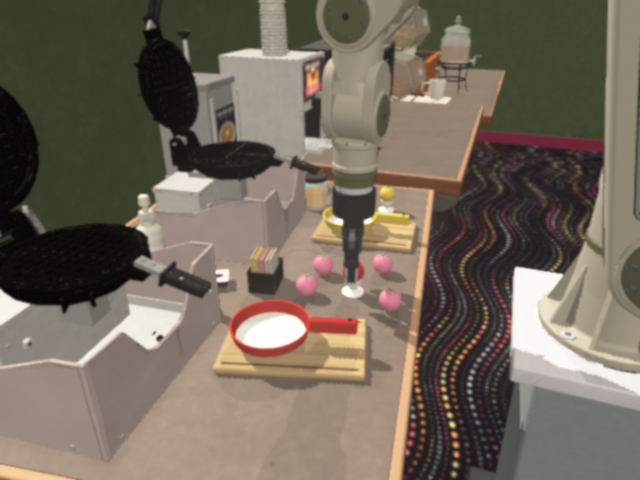

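The tomato at (326,304) is centred between the pads (inner edges at 246 and 402), so I'll close gently.

Call:
servo_tool([
  {"claw": 0.7, "x": 0, "y": 0, "z": 0, "ax": 0, "ay": 0, "az": 0},
  {"claw": 0.7, "x": 0, "y": 0, "z": 0, "ax": 0, "ay": 0, "az": 0},
  {"claw": 0.7, "x": 0, "y": 0, "z": 0, "ax": 0, "ay": 0, "az": 0},
  {"claw": 0.7, "x": 0, "y": 0, "z": 0, "ax": 0, "ay": 0, "az": 0},
  {"claw": 0.7, "x": 0, "y": 0, "z": 0, "ax": 0, "ay": 0, "az": 0},
], newtons=20)

```text
clock: 4.95
tcp_pos: [0.4398, 0.0479, 0.0527]
orientation: [0.001, -0.13, 0.992, 0.0]
wrist_force: [-0.6, 1.1, 6.5]
finger_gap: 0.0385
```

Call:
servo_tool([
  {"claw": 0.7, "x": 0, "y": 0, "z": 0.3, "ax": 0, "ay": 0, "az": 0},
  {"claw": 0.7, "x": 0, "y": 0, "z": 0.5, "ax": 0, "ay": 0, "az": 0},
  {"claw": 0.7, "x": 0, "y": 0, "z": 0.8, "ax": 0, "ay": 0, "az": 0},
  {"claw": 0.7, "x": 0, "y": 0, "z": 0.8, "ax": 0, "ay": 0, "az": 0},
  {"claw": 0.7, "x": 0, "y": 0, "z": 0.8, "ax": 0, "ay": 0, "az": 0},
])

```text
clock: 5.45
tcp_pos: [0.4389, 0.0476, 0.133]
orientation: [-0.0, -0.13, 0.992, -0.0]
wrist_force: [0.3, -0.1, -0.4]
finger_gap: 0.0383
```

```bash
python3 snap.py 4 wrist side
```

```text
[0.4408 0.0475 0.136 ] [ 2.100e-03 -1.296e-01  9.916e-01 -6.000e-04] 5.5 0.03865452448501325 [-0.07  0.13 -0.48  0.96 -0.   -0.33] [0.6 0.  1.3]
```

View pics/wrist4.png

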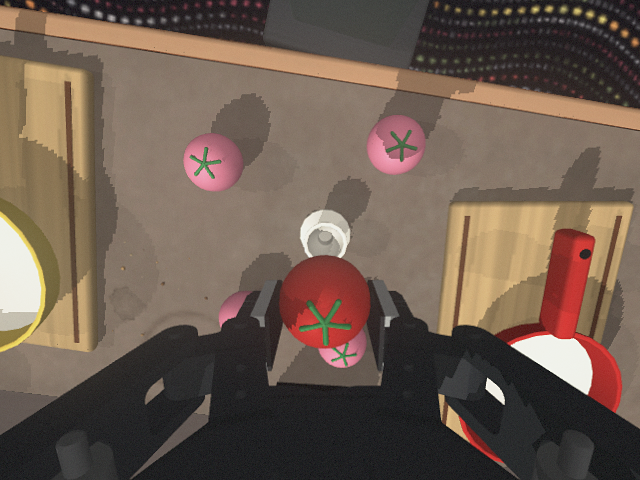

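The tomato is lifted and held between the pads at (325,305), and the egg cup is empty at (325,238). Next I'll refine the dish centre from all views.

```bash
python3 - <<'E'
from h import *
from workcell import env
import pickle
from scipy.optimize import least_squares
cw=pickle.load(open("c_wrist4.pkl","rb")); cs=env.calibration("scene")
T=cw["world_to_cam"]; print("cam",-T[:3,:3].T@T[:3,3])
im=cv2.imread("pics/wrist4.png")[:,:,::-1].copy()
h=(cv2.cvtColor(im,cv2.COLOR_RGB2HSV)); m0=(((h[...,0]<8)|(h[...,0]>172))&(h[...,1]>150)&(h[...,2]>50)).astype(np.uint8)
# right outer edge of rim
P=[];Q=[]
for y in range(345,440,4):
    r=np.nonzero(m0[y,560:640])[0]
    if len(r): P.append(plane(cw,(560+r.max()+.5,y),.046)[:2]); Q.append((560+r.max(),y))
print(Q); P=np.array(P); print(P.round(4).tolist())
# white/red boundary inner top edge? inner floor white skip
f=lambda p:np.linalg.norm(P-p,axis=1)-.063
r=least_squares(f,[.51,.244],loss="soft_l1",f_scale=.001); print(r.x,np.abs(r.fun).max())
# handle right & left top edges
for y in range(245,325,16):
    r=np.nonzero(m0[y,530:600])[0]+530; print(y,r.min(),r.max(),plane(cw,(r.max()+.5,y),.058)[:2].round(4))
# board corner near: corners at z=.012
for uv in [(449,203),(634,203),(467,217),(619,217)]: print("board",plane(cw,uv,.012).round(4))
for c,uv in [(cs,(188,339)),(cs,(294,372)),(cs,(318,321)),(cs,(265.,306))]: print("bs",uv,plane(c,uv,.012).round(4))
E
```

```text
cam [0.37426686 0.03007759 0.25847055]
[(np.int64(602), 345), (np.int64(606), 349), (np.int64(609), 353), (np.int64(613), 357), (np.int64(615), 361), (np.int64(617), 365), (np.int64(618), 369), (np.int64(620), 373), (np.int64(620), 377), (np.int64(621), 381), (np.int64(621), 385), (np.int64(621), 389), (np.int64(620), 393), (np.int64(620), 397), (np.int64(619), 401), (np.int64(618), 405), (np.int64(616), 409)]
[[0.4545, 0.2617], [0.4568, 0.2661], [0.4593, 0.2699], [0.4616, 0.2745], [0.4644, 0.2776], [0.4671, 0.2807], [0.4701, 0.2832], [0.4728, 0.2864], [0.476, 0.2881], [0.479, 0.2906], [0.4823, 0.2923], [0.4855, 0.2941], [0.489, 0.2951], [0.4923, 0.2969], [0.4959, 0.298], [0.4994, 0.2991], [0.5032, 0.2994]]
[0.5127829 0.237236 ] 0.00040558110133979974
245 553 593 [0.3863 0.2091]
261 550 590 [0.3965 0.2122]
277 547 586 [0.4071 0.2147]
293 544 583 [0.4179 0.2179]
309 541 580 [0.429  0.2212]
board [0.3872 0.1298 0.012 ]
board [0.3511 0.265  0.012 ]
board [0.3937 0.1467 0.012 ]
board [0.3638 0.259  0.012 ]
bs (188, 339) [0.5612 0.3222 0.012 ]
bs (294, 372) [0.3481 0.2664 0.012 ]
bs (318, 321) [0.3871 0.1365 0.012 ]
bs (265.0, 306) [0.5   0.165 0.012]
```

The wrist-rim fit gives the centre as (0.5128, 0.2372), and the board corners predict (0.514, 0.237). Handle yaw is about 15.5° and the grip is near (0.4165, 0.2105). The scene and side fits differ by 4 to 10 mm in y, but they see the rim obliquely. I'll use (0.513, 0.238) and carry the tomato over.

Call:
servo_tool([
  {"claw": 0.7, "x": 0.2, "y": 0.5, "z": 0, "ax": 0, "ay": 0, "az": 0},
  {"claw": 0.7, "x": 0.37, "y": 0.95, "z": 0, "ax": 0, "ay": 0, "az": 0},
  {"claw": 0.7, "x": 0.37, "y": 0.95, "z": 0, "ax": 0, "ay": 0, "az": 0},
  {"claw": 0.7, "x": 0.37, "y": 0.95, "z": 0, "ax": 0, "ay": 0, "az": 0},
  {"claw": 0.7, "x": 0.37, "y": 0.95, "z": 0, "ax": 0, "ay": 0, "az": 0},
])

```text
clock: 6.05
tcp_pos: [0.4808, 0.1568, 0.1307]
orientation: [-0.001, -0.13, 0.992, 0.0]
wrist_force: [0.2, 0.7, -0.5]
finger_gap: 0.0384
```

Call:
servo_tool([
  {"claw": 0.7, "x": 0.37, "y": 0.95, "z": 0, "ax": 0, "ay": 0, "az": 0},
  {"claw": 0.7, "x": 0.37, "y": 0.95, "z": 0, "ax": 0, "ay": 0, "az": 0},
  {"claw": 0.7, "x": 0.37, "y": 0.95, "z": 0, "ax": 0, "ay": 0, "az": 0},
  {"claw": 0.7, "x": 0.15, "y": 0.45, "z": 0, "ax": 0, "ay": 0, "az": 0},
  {"claw": 0.7, "x": 0, "y": 0, "z": 0, "ax": 0, "ay": 0, "az": 0},
])

```text
clock: 6.55
tcp_pos: [0.5123, 0.2392, 0.1308]
orientation: [-0.001, -0.131, 0.991, -0.0]
wrist_force: [-0.4, 0.2, -0.0]
finger_gap: 0.0383
```

```bash
python3 snap.py 5 wrist scene side
```

```text
[0.5118 0.2374 0.1312] [-1.000e-03 -1.298e-01  9.915e-01 -3.000e-04] 6.65 0.038678250130902925 [ 0.29  0.36 -0.19  1.03 -0.    0.03] [ 0.4 -0.1 -0.8]
```

View pics/wrist5.png

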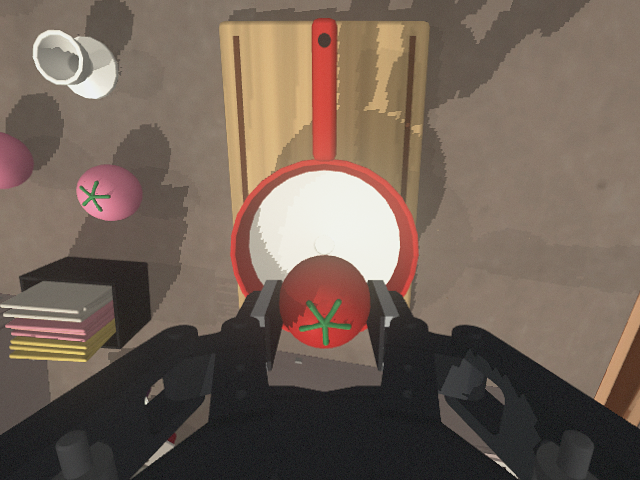

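View pics/scene5.png

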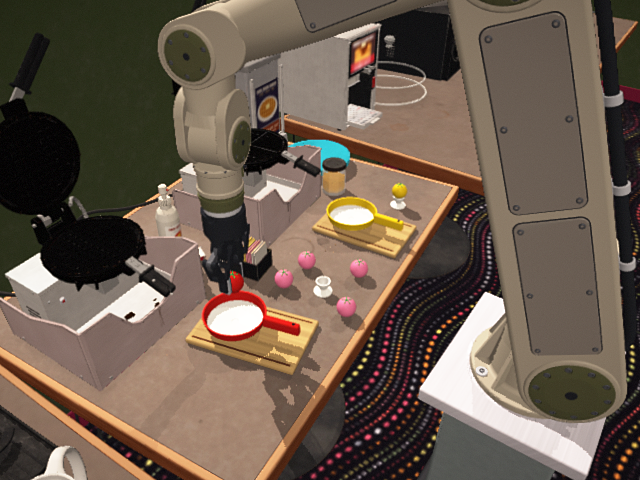

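The wrist view shows the dish centred on column 324, with the handle vertical from (324,155) to (324,22), so the tool yaw already matches. A small floor mark at (323,246) shows the dish's middle.

```bash
python3 - <<'E'
from h import *
import pickle
from scipy.optimize import least_squares
cw=pickle.load(open("c_wrist5.pkl","rb"))
print("mark",plane(cw,(323,246),.022))
im=cv2.imread("pics/wrist5.png")[:,:,::-1].copy()
h=(cv2.cvtColor(im,cv2.COLOR_RGB2HSV)); m=(((h[...,0]<8)|(h[...,0]>172))&(h[...,1]>150)&(h[...,2]>50)).astype(np.uint8)
P=[]
for y in range(175,285,6):
    r=np.nonzero(m[y,220:430])[0]+220; P+= [plane(cw,(r.min()-.5,y),.046)[:2],plane(cw,(r.max()+.5,y),.046)[:2]]
P=np.array(P); r=least_squares(lambda p:np.linalg.norm(P-p,axis=1)-.063,[.51,.24],loss="soft_l1",f_scale=.001); print(r.x,np.abs(r.fun).mean())
H=[]
for y in range(30,150,8):
    q=np.nonzero(m[y,290:360])[0]+290; H.append(plane(cw,((q.min()+q.max())/2,y),.058)[:2])
H=np.array(H); v=np.polyfit(H[:,0],H[:,1],1); print(np.degrees(np.arctan(v[0])),np.polyval(v,.4165),H[0],H[-1])
print("grip from centre",r.x-.1*np.array([np.cos(np.arctan(v[0])),np.sin(np.arctan(v[0]))]))
cv2.imwrite("pics/crop5.png",cv2.resize(cv2.imread("pics/scene5.png")[250:370,180:330],None,fx=5,fy=5,interpolation=2))
E
```

```text
mark [0.51349038 0.23802144 0.022     ]
[0.51405154 0.23885282] 0.0006540244230316462
14.71163530749318 0.2127200162972131 [0.38821939 0.20534271] [0.44352251 0.21952597]
grip from centre [0.41732992 0.21345738]
```

View pics/crop5.png

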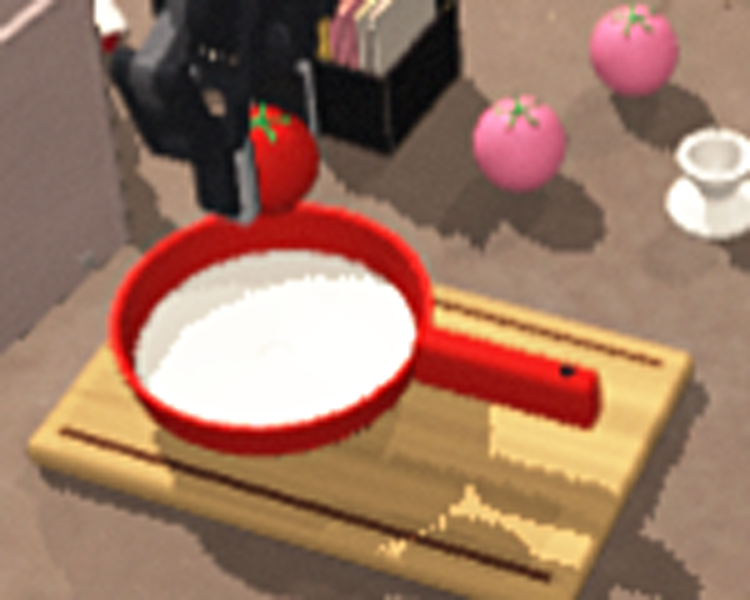

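Call:
servo_tool([
  {"claw": 0.7, "x": 0.06, "y": 0.04, "z": -0.8, "ax": 0, "ay": 0, "az": 0},
  {"claw": 0.7, "x": 0, "y": 0, "z": -0.8, "ax": 0, "ay": 0, "az": 0},
  {"claw": 0.7, "x": 0, "y": 0, "z": -0.6, "ax": 0, "ay": 0, "az": 0},
  {"claw": 0.7, "x": 0, "y": 0, "z": -0.4, "ax": 0, "ay": 0, "az": 0},
  {"claw": 0.7, "x": 0, "y": 0, "z": 0, "ax": 0, "ay": 0, "az": 0},
])

```text
clock: 7.2
tcp_pos: [0.5129, 0.2375, 0.0658]
orientation: [-0.001, -0.129, 0.992, -0.0]
wrist_force: [-0.8, 0.1, -1.3]
finger_gap: 0.0383
```

Call:
servo_tool([
  {"claw": 0.7, "x": 0, "y": 0, "z": 0, "ax": 0, "ay": 0, "az": 0},
])

```text
clock: 7.3
tcp_pos: [0.5143, 0.2383, 0.0675]
orientation: [0.0, -0.129, 0.992, 0.0]
wrist_force: [-0.2, 0.6, 0.7]
finger_gap: 0.0387
```

Call:
servo_tool([
  {"claw": 0.7, "x": 0, "y": 0, "z": -0.3, "ax": 0, "ay": 0, "az": 0},
  {"claw": 0.7, "x": 0, "y": 0, "z": -0.2, "ax": 0, "ay": 0, "az": 0},
  {"claw": 0.7, "x": 0, "y": 0, "z": 0, "ax": 0, "ay": 0, "az": 0},
  {"claw": 0.7, "x": 0, "y": 0, "z": 0, "ax": 0, "ay": 0, "az": 0},
])

```text
clock: 7.7
tcp_pos: [0.5141, 0.2388, 0.0545]
orientation: [-0.0, -0.13, 0.992, 0.0]
wrist_force: [-0.2, 0.0, -0.9]
finger_gap: 0.038
```

```bash
python3 snap.py 6 side wrist
```

```text
[0.5143 0.2388 0.0546] [ 0.     -0.1296  0.9916  0.    ] 7.75 0.03841324891856851 [ 0.29  0.43 -0.29  0.86  0.    0.03] [ 0.2  0.  -0.8]
```

View pics/wrist6.png

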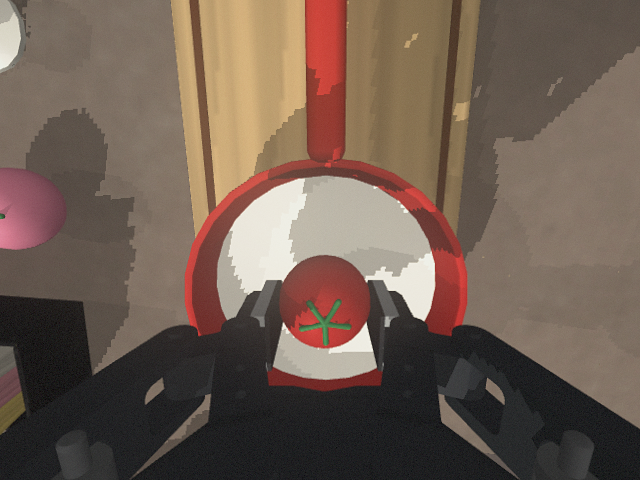

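Call:
servo_tool([
  {"claw": 0.5, "x": 0, "y": 0, "z": 0, "ax": 0, "ay": 0, "az": 0},
  {"claw": 0.45, "x": 0, "y": 0, "z": 0, "ax": 0, "ay": 0, "az": 0},
  {"claw": 0.4, "x": 0, "y": 0, "z": 0, "ax": 0, "ay": 0, "az": 0},
  {"claw": 0.4, "x": 0, "y": 0, "z": 0, "ax": 0, "ay": 0, "az": 0},
  {"claw": 0.4, "x": 0, "y": 0, "z": 0, "ax": 0, "ay": 0, "az": 0},
])

```text
clock: 8.3
tcp_pos: [0.5142, 0.2388, 0.0546]
orientation: [0.0, -0.13, 0.992, 0.0]
wrist_force: [-0.8, -0.2, 0.2]
finger_gap: 0.0512
```

Call:
servo_tool([
  {"claw": 0.4, "x": 0, "y": 0, "z": 0, "ax": 0, "ay": 0, "az": 0},
  {"claw": 0.4, "x": 0, "y": 0, "z": 0, "ax": 0, "ay": 0, "az": 0},
])

```text
clock: 8.5
tcp_pos: [0.5142, 0.2388, 0.0546]
orientation: [-0.0, -0.13, 0.992, 0.0]
wrist_force: [-0.3, 0.5, -0.4]
finger_gap: 0.0515
```

```bash
python3 snap.py 7 wrist
```

```text
[0.5142 0.2388 0.0546] [-0.     -0.1295  0.9916  0.    ] 8.5 0.05148093393694596 [ 0.29  0.43 -0.29  0.86  0.    0.03] [-0.3  0.5 -0.4]
```

View pics/wrist7.png

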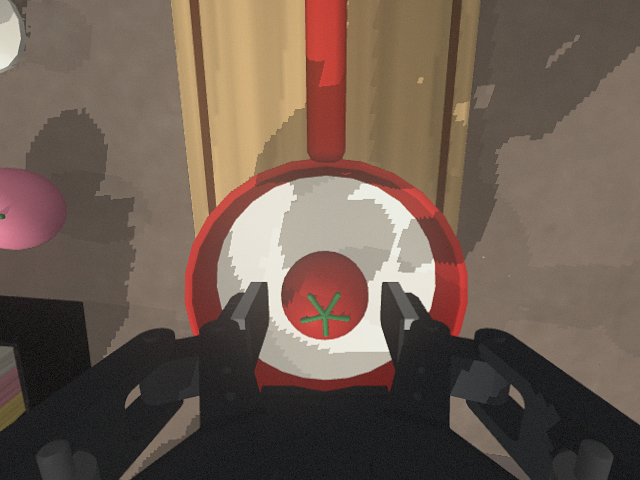

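The tomato is released and sits centred in the dish at (325,295), clear of both pads. I'll back straight up, then go to the handle.

Call:
servo_tool([
  {"claw": 0.4, "x": 0, "y": 0, "z": 0.3, "ax": 0, "ay": 0, "az": 0},
  {"claw": 0.4, "x": 0, "y": 0, "z": 0.5, "ax": 0, "ay": 0, "az": 0},
  {"claw": 0.4, "x": 0, "y": 0, "z": 0.8, "ax": 0, "ay": 0, "az": 0},
  {"claw": 0.4, "x": 0, "y": 0, "z": 0.8, "ax": 0, "ay": 0, "az": 0},
  {"claw": 0.4, "x": 0, "y": 0, "z": 0.8, "ax": 0, "ay": 0, "az": 0},
])

```text
clock: 9.05
tcp_pos: [0.5145, 0.2389, 0.1366]
orientation: [0.001, -0.13, 0.992, 0.0]
wrist_force: [0.8, 0.3, 0.1]
finger_gap: 0.0511
```

Call:
servo_tool([
  {"claw": 0.4, "x": -0.9, "y": -0.24, "z": 0, "ax": 0, "ay": 0, "az": 0},
  {"claw": 0.4, "x": -1, "y": -0.26, "z": 0, "ax": 0, "ay": 0, "az": 0},
  {"claw": 0.4, "x": -1, "y": -0.26, "z": 0, "ax": 0, "ay": 0, "az": 0},
  {"claw": 0.4, "x": -1, "y": -0.26, "z": 0, "ax": 0, "ay": 0, "az": 0},
  {"claw": 0.4, "x": 0, "y": 0, "z": 0, "ax": 0, "ay": 0, "az": 0},
])

```text
clock: 9.55
tcp_pos: [0.4134, 0.2126, 0.1354]
orientation: [-0.001, -0.13, 0.992, -0.0]
wrist_force: [0.3, 0.3, -0.4]
finger_gap: 0.0509
```

Call:
servo_tool([
  {"claw": 0.4, "x": 0, "y": 0, "z": 0, "ax": 0, "ay": 0, "az": 0},
  {"claw": 0.4, "x": 0, "y": 0, "z": 0, "ax": 0, "ay": 0, "az": 0},
])

```text
clock: 9.75
tcp_pos: [0.4182, 0.2137, 0.1355]
orientation: [0.001, -0.129, 0.992, 0.0]
wrist_force: [0.3, 0.2, -0.1]
finger_gap: 0.0511
```

```bash
python3 snap.py 8 wrist scene side
```

```text
[0.4179 0.2135 0.135 ] [ 6.000e-04 -1.294e-01  9.916e-01  2.000e-04] 9.85 0.051157827673821855 [ 0.3   0.18 -0.42  0.97  0.    0.04] [-0.4 -0.   0.1]
```

View pics/wrist8.png

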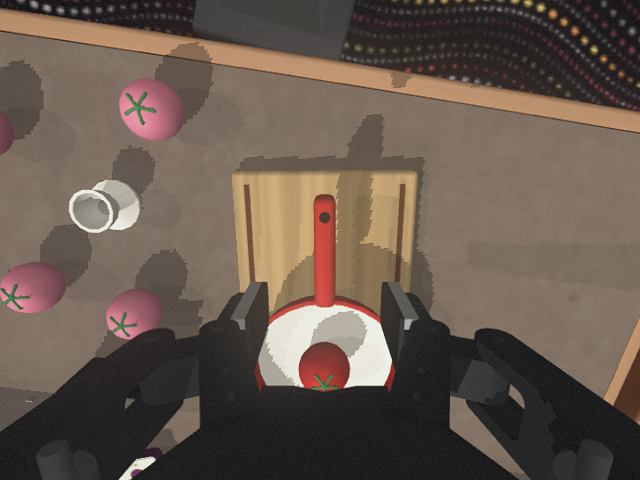

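View pics/scene8.png

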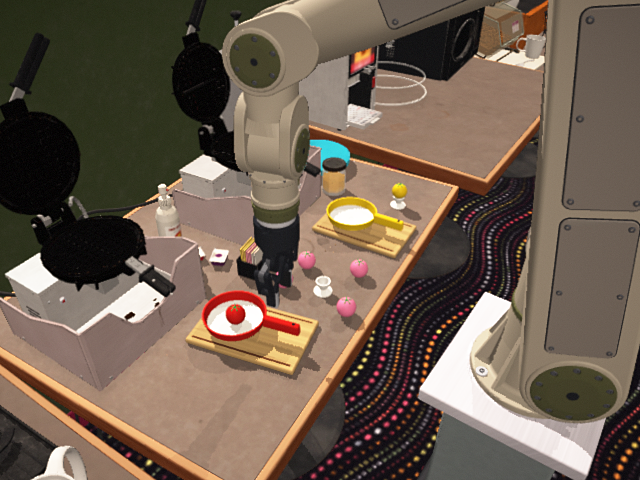

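The tomato sits in the middle of the dish (scene at (235,314)). In the wrist view the handle is on column 325, midway between the pads at 247 and 402, so I'll descend onto it.

Call:
servo_tool([
  {"claw": 0.4, "x": 0, "y": 0, "z": -0.8, "ax": 0, "ay": 0, "az": 0},
  {"claw": 0.4, "x": 0, "y": 0, "z": -0.8, "ax": 0, "ay": 0, "az": 0},
  {"claw": 0.4, "x": 0, "y": 0, "z": -0.8, "ax": 0, "ay": 0, "az": 0},
  {"claw": 0.4, "x": 0, "y": 0, "z": -0.6, "ax": 0, "ay": 0, "az": 0},
  {"claw": 0.4, "x": 0, "y": 0, "z": -0.3, "ax": 0, "ay": 0, "az": 0},
])

```text
clock: 10.4
tcp_pos: [0.4163, 0.213, 0.0506]
orientation: [-0.001, -0.129, 0.992, -0.0]
wrist_force: [-0.1, 0.2, -0.4]
finger_gap: 0.0511
```

Call:
servo_tool([
  {"claw": 0.4, "x": 0, "y": 0, "z": -0.15, "ax": 0, "ay": 0, "az": 0},
  {"claw": 0.4, "x": 0, "y": 0, "z": 0, "ax": 0, "ay": 0, "az": 0},
  {"claw": 0.4, "x": 0, "y": 0, "z": 0, "ax": 0, "ay": 0, "az": 0},
])

```text
clock: 10.7
tcp_pos: [0.4173, 0.2134, 0.0489]
orientation: [0.001, -0.13, 0.992, 0.0]
wrist_force: [0.8, 0.2, 0.2]
finger_gap: 0.0515
```

```bash
python3 snap.py 9 wrist side
```

```text
[0.4174 0.2135 0.049 ] [ 6.000e-04 -1.295e-01  9.916e-01  2.000e-04] 10.75 0.05155373503389818 [ 0.3   0.27 -0.54  0.75  0.    0.04] [ 0.6  0.6 -0.4]
```

View pics/wrist9.png

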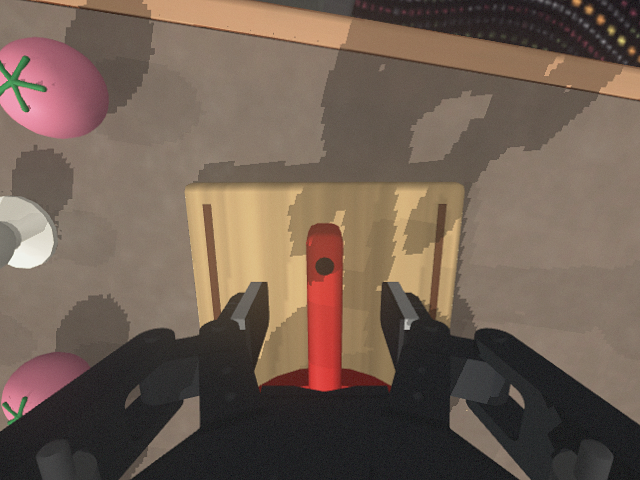

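View pics/side9.png

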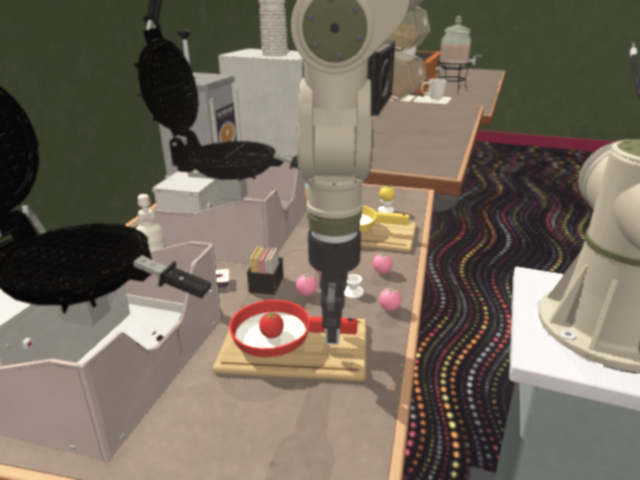

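The handle is centred between the pads (column 325). I'll lower 5 mm more and close gently.

Call:
servo_tool([
  {"claw": 0.4, "x": 0, "y": 0, "z": -0.2, "ax": 0, "ay": 0, "az": 0},
  {"claw": 0.55, "x": 0, "y": 0, "z": 0, "ax": 0, "ay": 0, "az": 0},
  {"claw": 0.65, "x": 0, "y": 0, "z": 0, "ax": 0, "ay": 0, "az": 0},
  {"claw": 0.75, "x": 0, "y": 0, "z": 0, "ax": 0, "ay": 0, "az": 0},
  {"claw": 0.8, "x": 0, "y": 0, "z": 0, "ax": 0, "ay": 0, "az": 0},
], newtons=40)

```text
clock: 11.3
tcp_pos: [0.4167, 0.2133, 0.0434]
orientation: [0.0, -0.13, 0.992, 0.0]
wrist_force: [0.2, -0.2, -0.9]
finger_gap: 0.0172
```

Call:
servo_tool([
  {"claw": 0.85, "x": 0, "y": 0, "z": 0, "ax": 0, "ay": 0, "az": 0},
  {"claw": 0.9, "x": 0, "y": 0, "z": 0, "ax": 0, "ay": 0, "az": 0},
  {"claw": 1, "x": 0, "y": 0, "z": 0, "ax": 0, "ay": 0, "az": 0},
  {"claw": 1, "x": 0, "y": 0, "z": 0, "ax": 0, "ay": 0, "az": 0},
  {"claw": 1, "x": 0, "y": 0, "z": 0, "ax": 0, "ay": 0, "az": 0},
], newtons=40)

```text
clock: 11.8
tcp_pos: [0.4167, 0.2133, 0.0434]
orientation: [0.0, -0.13, 0.992, 0.0]
wrist_force: [-0.0, 1.0, 2.0]
finger_gap: 0.0136
```

Call:
servo_tool([
  {"claw": 1, "x": 0, "y": 0, "z": 0, "ax": 0, "ay": 0, "az": 0},
  {"claw": 1, "x": 0, "y": 0, "z": 0, "ax": 0, "ay": 0, "az": 0},
  {"claw": 1, "x": 0, "y": 0, "z": 0, "ax": 0, "ay": 0, "az": 0},
], newtons=100)

```text
clock: 12.1
tcp_pos: [0.4167, 0.2133, 0.0435]
orientation: [0.0, -0.13, 0.992, 0.0]
wrist_force: [-2.0, -0.1, 3.4]
finger_gap: 0.0129
```

```bash
python3 snap.py 10 wrist side
```

```text
[0.4167 0.2133 0.0434] [ 1.000e-04 -1.296e-01  9.916e-01  1.000e-04] 12.15 0.012394972010696757 [ 0.3   0.28 -0.55  0.74  0.    0.04] [-1.6  0.7  4.3]
```

View pics/wrist10.png

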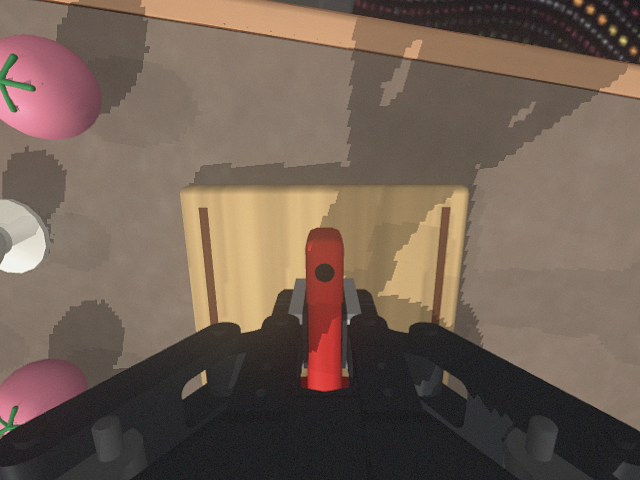

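View pics/side10.png

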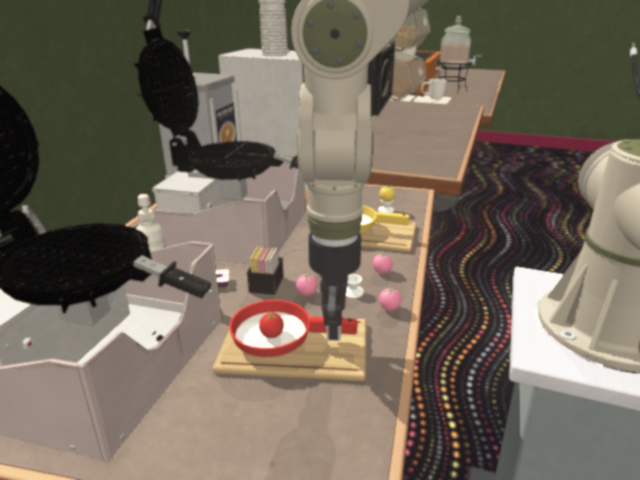

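The dish is gripped and the tomato is still in the middle. I'll lift slowly.

Call:
servo_tool([
  {"claw": 1, "x": 0, "y": 0, "z": 0.1, "ax": 0, "ay": 0, "az": 0},
  {"claw": 1, "x": 0, "y": 0, "z": 0.2, "ax": 0, "ay": 0, "az": 0},
  {"claw": 1, "x": 0, "y": 0, "z": 0.2, "ax": 0, "ay": 0, "az": 0},
  {"claw": 1, "x": 0, "y": 0, "z": 0.2, "ax": 0, "ay": 0, "az": 0},
  {"claw": 1, "x": 0, "y": 0, "z": 0.1, "ax": 0, "ay": 0, "az": 0},
])

```text
clock: 12.7
tcp_pos: [0.417, 0.2133, 0.064]
orientation: [0.0, -0.13, 0.992, 0.0]
wrist_force: [0.4, 0.2, -1.0]
finger_gap: 0.012
```

```bash
python3 snap.py 11 side scene; python3 -c "
import cv2
a=cv2.imread('pics/side11.png')[240:400,200:400];b=cv2.imread('pics/scene11.png')[240:400,170:370]
cv2.imwrite('pics/c11.png',cv2.resize(cv2.hconcat([a,b]),None,fx=2,fy=2,interpolation=2))"
```

```text
[0.4172 0.2134 0.0642] [ 6.000e-04 -1.295e-01  9.916e-01  1.000e-04] 12.75 0.012817305501344424 [ 0.3   0.25 -0.52  0.79  0.    0.04] [ 0.5  0.2 -2. ]
```

View pics/c11.png

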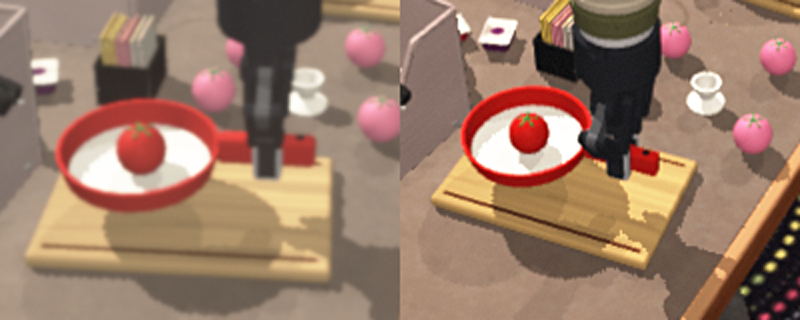

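The dish has lifted off level, with the tomato still in the middle. Continuing up.

Call:
servo_tool([
  {"claw": 1, "x": 0, "y": 0, "z": 0.2, "ax": 0, "ay": 0, "az": 0},
  {"claw": 1, "x": 0, "y": 0, "z": 0.3, "ax": 0, "ay": 0, "az": 0},
  {"claw": 1, "x": 0, "y": 0, "z": 0.3, "ax": 0, "ay": 0, "az": 0},
  {"claw": 1, "x": 0, "y": 0, "z": 0.3, "ax": 0, "ay": 0, "az": 0},
  {"claw": 1, "x": 0, "y": 0, "z": 0.3, "ax": 0, "ay": 0, "az": 0},
])

```text
clock: 13.3
tcp_pos: [0.4169, 0.2133, 0.0992]
orientation: [0.0, -0.13, 0.992, 0.0]
wrist_force: [0.4, 0.1, -2.0]
finger_gap: 0.0126
```

Call:
servo_tool([
  {"claw": 1, "x": 0, "y": 0, "z": 0.3, "ax": 0, "ay": 0, "az": 0},
  {"claw": 1, "x": 0, "y": 0, "z": 0.3, "ax": 0, "ay": 0, "az": 0},
  {"claw": 1, "x": 0, "y": 0, "z": 0.3, "ax": 0, "ay": 0, "az": 0},
  {"claw": 1, "x": 0, "y": 0, "z": 0.3, "ax": 0, "ay": 0, "az": 0},
  {"claw": 1, "x": 0, "y": 0, "z": 0.3, "ax": 0, "ay": 0, "az": 0},
])

```text
clock: 13.8
tcp_pos: [0.4167, 0.2133, 0.1365]
orientation: [0.0, -0.13, 0.992, 0.0]
wrist_force: [0.3, -0.2, -2.1]
finger_gap: 0.0125
```

Call:
servo_tool([
  {"claw": 1, "x": 0, "y": 0, "z": 0.3, "ax": 0, "ay": 0, "az": 0},
  {"claw": 1, "x": 0, "y": 0, "z": 0.15, "ax": 0, "ay": 0, "az": 0},
  {"claw": 1, "x": 0, "y": 0, "z": 0, "ax": 0, "ay": 0, "az": 0},
  {"claw": 1, "x": 0, "y": 0, "z": 0, "ax": 0, "ay": 0, "az": 0},
  {"claw": 1, "x": 0, "y": 0, "z": 0, "ax": 0, "ay": 0, "az": 0},
])

```text
clock: 14.3
tcp_pos: [0.4164, 0.2132, 0.1467]
orientation: [-0.0, -0.13, 0.992, -0.0]
wrist_force: [-0.2, -0.2, -1.7]
finger_gap: 0.0124
```

```bash
python3 snap.py 12 wrist side scene; python3 -c "
import cv2
a=cv2.imread('pics/side12.png')[200:400,180:400];b=cv2.imread('pics/scene12.png')[200:400,150:370]
cv2.imwrite('pics/c12.png',cv2.resize(cv2.hconcat([a,b]),None,fx=1.8,fy=1.8,interpolation=2))"
```

```text
[0.4164 0.2131 0.1467] [-4.000e-04 -1.295e-01  9.916e-01 -0.000e+00] 14.4 0.012966832545016372 [ 0.3   0.17 -0.4   1.    0.    0.04] [ 0.4 -0.  -1.2]
```

View pics/c12.png

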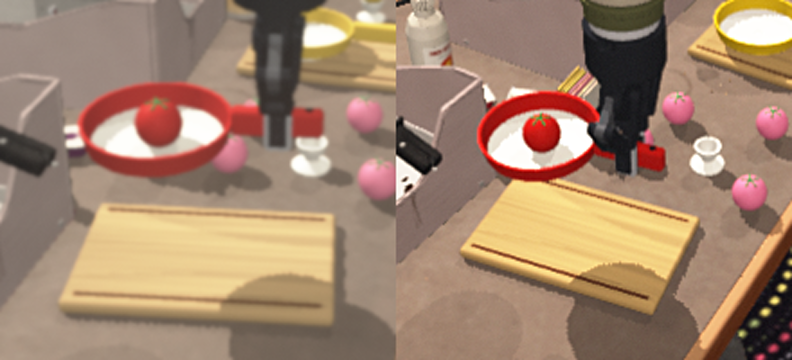

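View pics/wrist12.png

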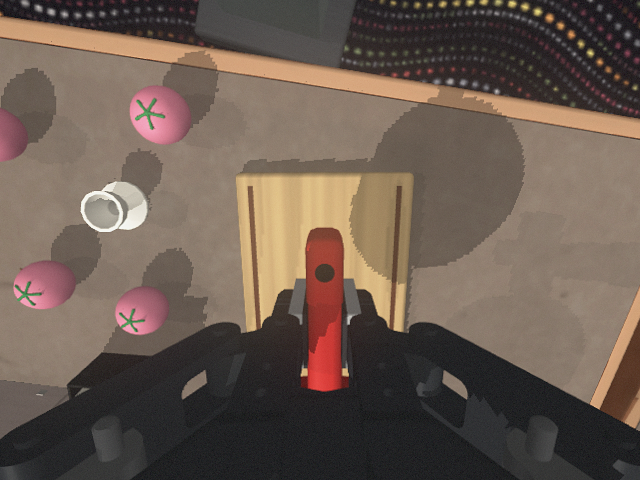

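Raised about 103 mm (underside ≈ 115 mm), level, tomato centred, and the handle still along the board. Before turning I'll check clearance to the nearby waffle-iron handles and work out the arc.

```bash
python3 - <<'E'
from h import *
import pickle
cs=pickle.load(open("c_scene12.pkl","rb"));cd=pickle.load(open("c_side12.pkl","rb"))
print("iron1 handle tip",tri([ray(cs,(172,290)),ray(cd,(209,289))]))
print("iron2 handle tip",tri([ray(cs,(318,173)),ray(cd,(322,175))]))
C=np.array([.5138,.2384]); r0=np.array([.4164,.2132])-C
degs=[1,2,3]+[4]*20+[2.5,1,0.5]
print(sum(degs)); 
sc=90/sum(degs); a=0;p=r0.copy()
for i,d in enumerate(degs):
    a+=d*sc; c,s=np.cos(np.radians(a)),np.sin(np.radians(a)); q=np.array([[c,-s],[s,c]])@r0
    print(i,((q-p)/.025).round(2),round(d*sc/8,2)); p=q
print(p+C)
E
```

```text
iron1 handle tip (array([0.53954599, 0.3492578 , 0.16788324]), [np.float64(0.0013045939484727042), np.float64(0.0013045939484727187)])
iron2 handle tip (array([ 0.5651917 , -0.11918022,  0.16485589]), [np.float64(0.0065561225408510065), np.float64(0.006556122540851122)])
90.0
0 [ 0.02 -0.07] 0.12
1 [ 0.04 -0.13] 0.25
2 [ 0.07 -0.2 ] 0.38
3 [ 0.11 -0.26] 0.5
4 [ 0.13 -0.25] 0.5
5 [ 0.14 -0.24] 0.5
6 [ 0.16 -0.23] 0.5
7 [ 0.17 -0.22] 0.5
8 [ 0.19 -0.21] 0.5
9 [ 0.2  -0.19] 0.5
10 [ 0.22 -0.18] 0.5
11 [ 0.23 -0.16] 0.5
12 [ 0.24 -0.15] 0.5
13 [ 0.25 -0.13] 0.5
14 [ 0.26 -0.11] 0.5
15 [ 0.26 -0.09] 0.5
16 [ 0.27 -0.08] 0.5
17 [ 0.28 -0.06] 0.5
18 [ 0.28 -0.04] 0.5
19 [ 0.28 -0.02] 0.5
20 [0.28 0.  ] 0.5
21 [0.28 0.02] 0.5
22 [0.28 0.04] 0.5
23 [0.17 0.04] 0.31
24 [0.07 0.02] 0.12
25 [0.03 0.01] 0.06
[0.539 0.141]
```

Clearances are fine: iron 1's handle tip is about 50 mm beyond the dish rim, on the far side, and iron 2's is 0.26 m away. I'll turn counter-clockwise about the dish centre.

Call:
servo_tool([
  {"claw": 1, "x": 0.02, "y": -0.07, "z": 0, "ax": 0, "ay": 0, "az": 0.125},
  {"claw": 1, "x": 0.04, "y": -0.13, "z": 0, "ax": 0, "ay": 0, "az": 0.25},
  {"claw": 1, "x": 0.07, "y": -0.2, "z": 0, "ax": 0, "ay": 0, "az": 0.375},
  {"claw": 1, "x": 0.11, "y": -0.26, "z": 0, "ax": 0, "ay": 0, "az": 0.5},
  {"claw": 1, "x": 0.13, "y": -0.25, "z": 0, "ax": 0, "ay": 0, "az": 0.5},
])

```text
clock: 14.95
tcp_pos: [0.4259, 0.1902, 0.147]
orientation: [-0.0, -0.251, 0.968, -0.0]
wrist_force: [-1.1, -0.6, -1.3]
finger_gap: 0.0125
```

Call:
servo_tool([
  {"claw": 1, "x": 0.14, "y": -0.24, "z": 0, "ax": 0, "ay": 0, "az": 0.5},
  {"claw": 1, "x": 0.16, "y": -0.23, "z": 0, "ax": 0, "ay": 0, "az": 0.5},
  {"claw": 1, "x": 0.17, "y": -0.22, "z": 0, "ax": 0, "ay": 0, "az": 0.5},
  {"claw": 1, "x": 0.19, "y": -0.21, "z": 0, "ax": 0, "ay": 0, "az": 0.5},
  {"claw": 1, "x": 0.2, "y": -0.19, "z": 0, "ax": 0, "ay": 0, "az": 0.5},
])

```text
clock: 15.45
tcp_pos: [0.4476, 0.1628, 0.147]
orientation: [-0.0, -0.415, 0.91, -0.0]
wrist_force: [0.3, 0.3, -1.6]
finger_gap: 0.013
```

Call:
servo_tool([
  {"claw": 1, "x": 0.22, "y": -0.18, "z": 0, "ax": 0, "ay": 0, "az": 0.5},
  {"claw": 1, "x": 0.23, "y": -0.16, "z": 0, "ax": 0, "ay": 0, "az": 0.5},
  {"claw": 1, "x": 0.24, "y": -0.15, "z": 0, "ax": 0, "ay": 0, "az": 0.5},
  {"claw": 1, "x": 0.25, "y": -0.13, "z": 0, "ax": 0, "ay": 0, "az": 0.5},
  {"claw": 1, "x": 0.26, "y": -0.11, "z": 0, "ax": 0, "ay": 0, "az": 0.5},
])

```text
clock: 15.95
tcp_pos: [0.4777, 0.1446, 0.147]
orientation: [-0.0, -0.567, 0.824, -0.0]
wrist_force: [0.3, 0.3, -1.7]
finger_gap: 0.0126
```

Call:
servo_tool([
  {"claw": 1, "x": 0.26, "y": -0.09, "z": 0, "ax": 0, "ay": 0, "az": 0.5},
  {"claw": 1, "x": 0.27, "y": -0.08, "z": 0, "ax": 0, "ay": 0, "az": 0.5},
  {"claw": 1, "x": 0.28, "y": -0.06, "z": 0, "ax": 0, "ay": 0, "az": 0.5},
  {"claw": 1, "x": 0.28, "y": -0.04, "z": 0, "ax": 0, "ay": 0, "az": 0.5},
  {"claw": 1, "x": 0.28, "y": -0.02, "z": 0, "ax": 0, "ay": 0, "az": 0.5},
])

```text
clock: 16.45
tcp_pos: [0.5121, 0.1374, 0.147]
orientation: [-0.0, -0.701, 0.713, -0.0]
wrist_force: [-0.5, -0.9, -0.5]
finger_gap: 0.0126
```

Call:
servo_tool([
  {"claw": 1, "x": 0.28, "y": 0, "z": 0, "ax": 0, "ay": 0, "az": 0.5},
  {"claw": 1, "x": 0.28, "y": 0.02, "z": 0, "ax": 0, "ay": 0, "az": 0.5},
  {"claw": 1, "x": 0.28, "y": 0.04, "z": 0, "ax": 0, "ay": 0, "az": 0.5},
  {"claw": 1, "x": 0.17, "y": 0.04, "z": 0, "ax": 0, "ay": 0, "az": 0.31},
  {"claw": 1, "x": 0.1, "y": 0.03, "z": 0, "ax": 0, "ay": 0, "az": 0.19},
])

```text
clock: 16.95
tcp_pos: [0.54, 0.1408, 0.1469]
orientation: [0.0, 0.793, -0.609, 0.0]
wrist_force: [-0.4, -0.2, -1.5]
finger_gap: 0.0126
```

Call:
servo_tool([
  {"claw": 1, "x": 0, "y": 0, "z": 0, "ax": 0, "ay": 0, "az": 0},
  {"claw": 1, "x": 0, "y": 0, "z": 0, "ax": 0, "ay": 0, "az": 0},
  {"claw": 1, "x": 0, "y": 0, "z": 0, "ax": 0, "ay": 0, "az": 0},
  {"claw": 1, "x": 0, "y": 0, "z": 0, "ax": 0, "ay": 0, "az": 0},
  {"claw": 1, "x": 0, "y": 0, "z": 0, "ax": 0, "ay": 0, "az": 0},
])

```text
clock: 17.45
tcp_pos: [0.5393, 0.141, 0.1471]
orientation: [0.0, 0.793, -0.61, -0.0]
wrist_force: [-0.4, -0.3, -1.9]
finger_gap: 0.0125
```

```bash
python3 snap.py 13 wrist side scene; python3 -c "
import cv2
a=cv2.imread('pics/side13.png')[200:400,180:400];b=cv2.imread('pics/scene13.png')[200:400,150:370]
cv2.imwrite('pics/c13.png',cv2.resize(cv2.hconcat([a,b]),None,fx=1.8,fy=1.8,interpolation=2))"
```

```text
[0.5394 0.141  0.1471] [ 0.      0.7927 -0.6096 -0.    ] 17.55 0.012737977252288122 [ 0.11  0.33 -0.18  1.06 -0.   -1.72] [-0.3  0.2 -1.6]
```

View pics/c13.png

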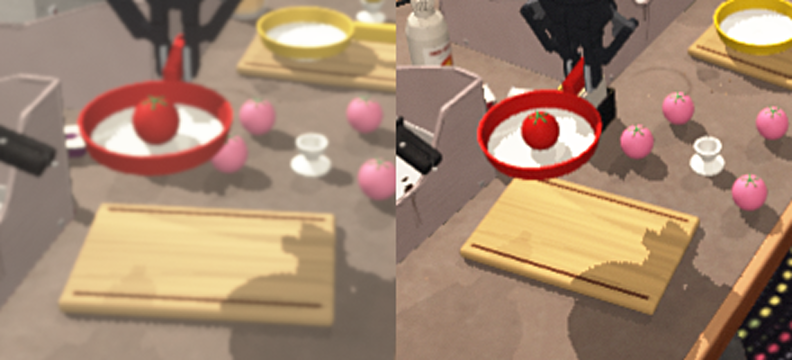

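View pics/wrist13.png

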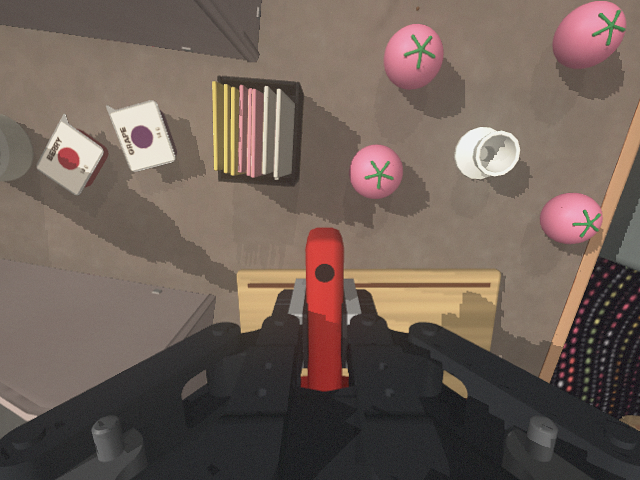

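The handle points square across the board: it is vertical in the wrist view and the board's edge and line are horizontal. The tomato is still in the middle. Last, a numeric check of centring, level and stillness.

Call:
servo_tool([
  {"claw": 1, "x": 0, "y": 0, "z": 0, "ax": 0, "ay": 0, "az": 0},
  {"claw": 1, "x": 0, "y": 0, "z": 0, "ax": 0, "ay": 0, "az": 0},
  {"claw": 1, "x": 0, "y": 0, "z": 0, "ax": 0, "ay": 0, "az": 0},
  {"claw": 1, "x": 0, "y": 0, "z": 0, "ax": 0, "ay": 0, "az": 0},
  {"claw": 1, "x": 0, "y": 0, "z": 0, "ax": 0, "ay": 0, "az": 0},
])

```text
clock: 18.1
tcp_pos: [0.5394, 0.141, 0.1471]
orientation: [0.0, 0.793, -0.61, -0.0]
wrist_force: [0.5, 0.7, -1.2]
finger_gap: 0.0127
```

```bash
python3 snap.py 14 wrist side scene; python3 - <<'E'
from h import *
import pickle
R={}
for tag in ("13","14"):
    T={}
    for n in ("scene","side"):
        c=pickle.load(open(f"c_{n}{tag}.pkl","rb")); im=cv2.imread(f"pics/{n}{tag}.png")[:,:,::-1].copy()
        h=cv2.cvtColor(im,cv2.COLOR_RGB2HSV); m=(((h[...,0]<8)|(h[...,0]>172))&(h[...,1]>165)&(h[...,2]>70)).astype(np.uint8)*255
        m[:220]=0;m[340:]=0;m[:,:190]=0;m[:,330:]=0
        k,l=comps(m,80); 
        if tag=="14": print(n,k)
        s=min(k,key=lambda x:abs(x[1][2]-x[1][3])+ (1000 if x[1][2]>40 else 0))[1]; u=(s[0]+(s[2]-1)/2,s[1]+(s[3]-1)/2); T[n]=(c,u)
    x,e=tri([ray(*T["scene"]),ray(*T["side"])]); print(tag,"tomato",x.round(4),e[0].round(4),[T[n][1] for n in T], "plane .145",[plane(*T[n],.145)[:2].round(4) for n in T])
# lines in wrist: board edge vs handle
c=pickle.load(open("c_wrist14.pkl","rb"))
a=plane(c,(238,271),.012);b=plane(c,(500,271),.012); print("board edge dir deg",np.degrees(np.arctan2(*(b-a)[:2][::-1])))
z=.1471+.002+.012
a=plane(c,(324.5,240),z);b=plane(c,(324.5,370),z); print("handle dir deg",np.degrees(np.arctan2(*(b-a)[:2][::-1])))
# expected rim centre project
for n in ("scene","side"):
    c=pickle.load(open(f"c_{n}14.pkl","rb"))
    print(n,"floor mid tomato expected",proj(c,[.5138,.2384,.1455]))
    P=[proj(c,[.5138+.063*np.cos(t),.2384+.063*np.sin(t),.1495]) for t in np.linspace(0,6.28,40)]
    im=cv2.imread(f"pics/{n}14.png"); 
    for p in P: im[int(round(p[1])),int(round(p[0]))]=(0,255,0)
    cv2.imwrite(f"pics/o_{n}.png",cv2.resize(im[220:320,180:320],None,fx=2.8,fy=2.8,interpolation=0))
cv2.imwrite("pics/o.png",cv2.hconcat([cv2.imread("pics/o_side.png"),cv2.imread("pics/o_scene.png")]))
E
```

```text
[0.5394 0.141  0.1471] [ 0.      0.7928 -0.6095 -0.    ] 18.2 0.012490926001863262 [ 0.11  0.33 -0.18  1.06 -0.   -1.72] [ 1.3 -0.3 -1.4]
13 tomato [0.5068 0.2479 0.1608] 0.0043 [(229.5, 272.0), (265.5, 258.0)] plane .145 [array([0.515 , 0.2374]), array([0.5259, 0.218 ])]
scene [(1, [195, 232, 70, 68, 1328], [231.4, 268.3]), (2, [220, 262, 20, 21, 303], [229.8, 272.9])]
side [(1, [224, 221, 84, 75, 1888], [266.0, 264.9])]
14 tomato [0.5068 0.2479 0.1608] 0.0043 [(229.5, 272.0), (265.5, 258.0)] plane .145 [array([0.515 , 0.2374]), array([0.5259, 0.218 ])]
board edge dir deg -165.1740701280749
handle dir deg 104.85186649327095
scene floor mid tomato expected [229.61834143 272.31842127]
side floor mid tomato expected [266.71406892 265.48446055]
```

View pics/o.png

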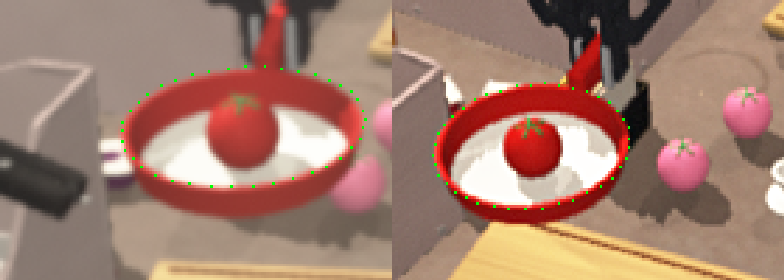

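View pics/scene14.png

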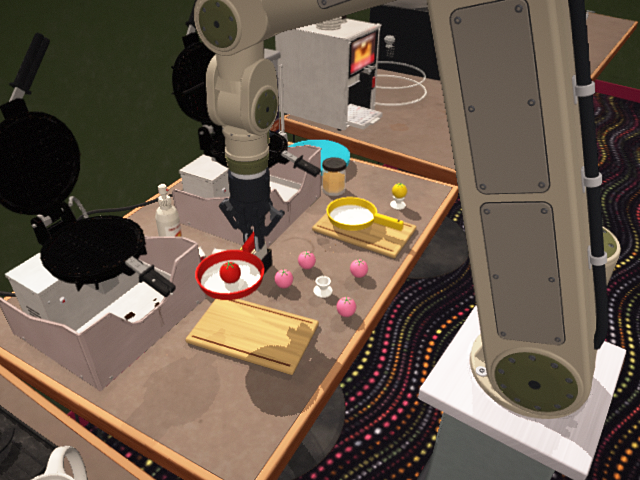

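The predicted level rim circle lies on the seen rim in both views. The tomato is at scene (229.5,272), expected (229.6,272.3), and by eye at side (267,266), expected (266.7,265.5). The handle-to-board angle is 90.0°. The automatic side detection merged the tomato with the rim, so I discarded its triangulation. Handing in.

```bash
python3 -c "
from workcell import env
print(env.hand_in())"
```

```text
the job is handed in; nothing more can be done
None
```

I put the red tomato in the red-rimmed dish, lifted the dish straight up about 103 mm by its handle, and turned it 90° counter-clockwise in place. I handed in at about 18 s with the dish still held there. The hand-in reports no verdict, so the result rests on my own checks.

- **Tomato placing:** it was released about 5 mm above its resting height in the centre of the dish.
- **Final pose:** the dish's underside is about 115 mm above the table. The handle is 90.0° to the board by the wrist image, and the rim lies on the predicted level circle in both fixed views.
- **Tomato at the end:** it is within a few millimetres of the middle. Its position in the scene view did not change between two pictures 0.65 s apart.
- **Other objects:** the yellow tomato, its dish and the honey jar look undisturbed in the last scene picture. I never positively identified the sugar caddy in any view, but nothing gave a sign of contact.
- **Checks that disagreed:**
  - The automatic side-view detection merged the tomato with the rim, so I discarded that triangulation and read the side view by eye.
  - The early side-view fit of the dish centre was off by up to 8 mm in y from the wrist-camera fit, and the scene-view fit by about 3 mm. I used the wrist fit, which the board corners and the dish's floor mark confirmed.

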